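# Lay out the dressing tray

## Robot

A 6-joint arm with a two-finger parallel gripper is mounted at the origin on the work surface. World frame = base frame: x ahead of the robot, y to its left, z up, the work surface at z = 0. Lengths are in m, angles in rad, forces in N, time in s.
With the tool pointing down it reaches from about 0.4 to 0.925 m from the base axis. Payload 3.4 kg.
Tool frame: the origin (TCP) lies midway between the tips of the shut fingers; the grasp point (between the pads) lies 19 mm behind it (ctrl.grip_point_offset is the distance from the TCP to the grasp point, in m); x points along the fingers, z is the direction in which the jaws open and shut, and the axes are right-handed (so a half turn about x gives the same grasp; the last joint's range is limited). The gripper opens to 85 mm and grips with 20 to 120 N. Pads are 22 mm wide; open, the fingers measure 114 mm over their backs; the gripper's body (76 mm by 85 mm) begins 54 mm behind the grasp point. The pads swing forward as they close: fully open they stand 13 mm farther back than shut.
Start: joints at [1.151, 0.307, 1.506, -0, 1.328, -0.073], TCP at [0.195, 0.541, 0.231] pointing down, gripper open.
Joint ranges: [-3.12, 3.12], [-1.05, 2.28], [0.14, 2.33], [-1.42, 4.57], [0.1, 2.73], [-2.68, 2.68]. Speed limits (rad/s): [2.57, 2.57, 3.14, 3.14, 3.14, 3.14].

## Interface

Orientations are given as a unit quaternion [w, x, y, z].
In Python, from bench import status, vision, job, ctrl gives the robot as it stands. The module is installed in compiled form; this text tells all that it offers.
- The arm moves only by the tool drive_tool, never from a script. Its argument "increments" is a list of rows, each a list of 7 numbers: the turn, a rotation vector about the tool's x, y, z in rad, then the shift along the tool's x, y, z in mm, then the finger opening in mm, from 0 to 85.4. A call has 1 to 12 rows; each row shifts and turns the pose as measured when the row begins, along the tool's axes as they then stand; what a row does not reach is not made up. A row lasts 1/12 s, in which the tool goes at most 41.7 mm and 7.16 degrees, less where a joint would pass 70% of its speed; a pose out of reach is approached as far as the arm can. A call is refused whole if a number of a shift passes 41.7 or a number of a turn 0.125, either way. A call with a gripper value outside its range is refused whole. The fingers move at their own pace and stop on an object; "grip_force" is the grip in N (left out, the last holds). Time passes only in rows, so rows that do not move let the fingers close. It gives the time, the measured TCP pose, the force and the opening at its end, in the units of the state.
- status.get_state(): the state, without advancing time (a new reading comes with each control period).
- vision.capture(name): name is "side" or "top"; returns (picture, depth): 384x512x3 uint8, red, green, blue; 384x512 float32, m along the optical axis (not along the pixel's ray), 0 where there is no reading.
- vision.camera_model(name): a dict with "fx", "fy", "cx", "cy" (pixels), "eye" and "attitude" of the camera in the world. Camera axes: x right, y down, z forward; pixel columns grow to the right and rows downward; lengths in m; the calibration is good to about 2 mm. A picture is of the moment at which its call begins. camera_model takes no time and is no camera call.
- job.hand_in(): hands the job in, once; it reports no verdict.
The state is a dict: "time": time; "qpos": joint angles; "qd": joint speeds; "joint_torque": joint torques, N m; "tool_pos": TCP position; "tcp_rot": TCP orientation; "wrist_force": force on the tool from outside, world axes, zero at the start; "moment": the same for the moment, N m; "width": opening from 0.0 (shut) to 1.0 (fully open).
Only numpy, scipy, OpenCV 4.12 (cv2) and the standard library are available. Lean on these libraries where they do the work, as an engineer would, in place of code of your own. Each camera call takes 0.05 s, during which the arm holds its last target.

## Task

Lay out the dressing tray with the four things from the turntable, facing its back rail: nail brush on the grey felt spot behind the ring dish, round mirror glass up on the spot in front of the blue tumbler, comb on the middle strip between dish and tumbler, and the lip-balm case on top of the mirror, in its middle. Brush and comb lie lengthwise from front to back, everything lies flat and centred on its spot. Leave the ring dish, the tumbler and the amber vial standing where they are.

Things in the scene. Friction and masses are not known exactly. Their poses are not given: they have to be found in the camera images.
- tray: Fixed dark walnut tray, 290 (x) by 300 mm (y). Origin: centre of its underside, at bench height; x points to the back (the edge with a 30 mm high rail, inner face at x = 135 mm; other edges are flat), y left, z up. Floor 10 mm above the bench. Flat light-grey felt spots on it: a strip 124 x 36 mm in the centre, along x, and four discs of 74 mm diameter centred at x = +-80, y = +-95 mm.
- dish: White ceramic ring dish standing on the tray at x 0, y +95 or -95 mm (either side of the strip; one felt disc in front of it, one behind), 68 mm across and 18 mm high, with a slim ring cone in the middle 46 mm high. Loose. Origin: centre of its underside. To be left where it stands.
- tumbler: Blue ceramic tumbler standing on the tray at the other side of the strip (x 0, y -95 or +95 mm; one felt disc in front of it, one behind), open at the top, about 62 mm across and 60 mm high. Loose. Origin: centre of its underside. To be left where it stands.
- turntable: Round pale-wood turntable organiser 300 mm in diameter, on a fixed foot; its flat top is 32 mm above the bench and turns stiffly about its centre (it need not be turned). Origin: its centre, at bench height. The four things to move lie on it about 90 mm from its centre.
- vial: Small amber glass vial with a black cap standing at the centre of the turntable, 28 mm across and 48 mm high, loose. Origin: centre of its underside. To be left where it stands.
- brush_center (a point): Chrome nail brush with white bristles downward, 66 mm long (x) by 34 mm wide (y) by 34 mm high; the chrome back is the upper 20 mm. Point: its centre, half-way up (17 mm above what it lies on). At the start it lies flat on the turntable, whose top is 32 mm above the bench. z is up.
- comb_center (a point): Black plastic comb, 110 mm long (x) by 26 mm wide (y) by 10 mm thick. Point: its centre, half-way up (5 mm above what it lies on). At the start it lies flat on the turntable, whose top is 32 mm above the bench. z is up.
- mirror_center (a point): Small round hand mirror in an aluminium case: a disc 56 mm in diameter and 16 mm thick, glass upward. Point: its centre, half-way up (8 mm above what it lies on). At the start it lies flat on the turntable, whose top is 32 mm above the bench. z is up.
- balm_center (a point): Pale pink silicone lip-balm case, a rounded block 46 mm long (x) by 28 mm wide (y) by 24 mm high. Point: its centre, half-way up (12 mm above what it lies on). At the start it lies flat on the turntable, whose top is 32 mm above the bench. z is up.
There are look-alikes about, which are no part of the job. What is shaped like the part that bears brush_center but red or turquoise is not meant.

How it is judged:
At the end, for the whole second after the job is handed in: Brush, mirror and comb flat on the tray floor, centres within 15 mm of their spots along the tray's x and y (comb sideways 13), brush within 0.3 rad and comb 0.26 rad of front-to-back; balm case on the mirror, centres within 12 mm; tilts under 0.2 rad; all released and at rest (((y of dish in the frame of tray above 0 m and x of brush_center in the frame of tray between 0.065 and 0.095 m and y of brush_center in the frame of tray between 0.08 and 0.11 m and x of mirror_center in the frame of tray between -0.095 and -0.065 m and y of mirror_center in the frame of tray between -0.11 and -0.08 m) or (y of dish in the frame of tray below 0 m and x of brush_center in the frame of tray between 0.065 and 0.095 m and y of brush_center in the frame of tray between -0.11 and -0.08 m and x of mirror_center in the frame of tray between -0.095 and -0.065 m and y of mirror_center in the frame of tray between 0.08 and 0.11 m)) and z of brush_center in the frame of tray between 0.021 and 0.033 m and z of mirror_center in the frame of tray between 0.013 and 0.023 m and x of comb_center in the frame of tray between -0.015 and 0.015 m and y of comb_center in the frame of tray between -0.013 and 0.013 m and z of comb_center in the frame of tray between 0.01 and 0.02 m and angle between the x axis of comb_center and the x axis of tray, either way round below 0.26 rad and angle between the x axis of brush_center and the x axis of tray, either way round below 0.3 rad and horizontal distance between balm_center and mirror_center below 0.012 m and z of balm_center in the frame of tray between 0.032 and 0.044 m and angle between each of brush_center, comb_center, mirror_center, balm_center's own z axis and vertical below 0.2 rad and linear speed of each of brush, comb, mirror, balm below 0.02 m/s); the robot touches nothing.
It fails at once if the ring dish is shoved along or tipped over (distance of dish from where it was at the start of the episode above 0.02 m or angle between dish's own z axis and vertical above 0.4 rad).
It fails at once if the blue tumbler is shoved along or tipped over (distance of tumbler from where it was at the start of the episode above 0.02 m or angle between tumbler's own z axis and vertical above 0.4 rad).
It fails at once if the amber vial is shoved along or tipped over (distance of vial from where it was at the start of the episode above 0.02 m or angle between vial's own z axis and vertical above 0.4 rad).
It also fails if it takes over 109 s, if anything falls off the work surface, if the arm or the gripper's body presses on something with over 40 N, if the wrist force passes 120 N, or if a joint passes its speed limit or range.

## Working session

There is one attempt and no reset: what is moved stays moved. The work goes in short steps, Python scripts to look and compute and a tool call to move; the robot and the scene stay as the last step left them, time stands still between calls to the robot, and variables do not carry over. Pictures are saved under pics/ and viewed, and the job is handed in when it is done.

Besides the shell and the picture viewer there is one more tool, called after ">>>" as name(argument=value, ...), one argument or row to a line, values as JSON. drive_tool: Moves the arm, as the interface text tells. Its arguments: {"type":"object","properties":{"increments":{"type":"array"},"grip_force":{"type":"number"}},"required":["increments"]}

```bash
mkdir -p pics; ls
cat > cap.py <<'E'
import numpy as np,cv2
from bench import status,vision,job,ctrl
def cap(n,f):
    p,d=vision.capture(n); np.savez(f'{f}.npz',p=p,d=d); cv2.imwrite(f'pics/{f}.png',p[:,:,::-1]); return p,d
E
python3 - <<'E'
from cap import *
print(status.get_state()); print(ctrl.grip_point_offset)
for n in ('top','side'):
    m=vision.camera_model(n); print(n,m); cap(n,n+'0')
E
```

```text
pics
{'time': 0.0, 'qpos': array([ 1.15147691e+00,  3.07603211e-01,  1.50764761e+00, -1.09251718e-05,
        1.32835956e+00, -7.35095511e-02]), 'qd': array([ 0.00050776,  0.00197206,  0.00030486, -0.00017247,  0.00139141,
       -0.00234741]), 'joint_torque': array([-1.76260488e-03, -4.57544160e+01, -2.51909977e+01, -5.45563016e-04,
        1.33346755e-02,  1.48413352e-05]), 'tool_pos': array([0.19466062, 0.54033768, 0.23037343]), 'tcp_rot': array([ 0.57795577, -0.40689215,  0.5791764 ,  0.40615342]), 'wrist_force': array([ 0.52503193, -0.2237755 ,  0.21229685]), 'moment': array([-0.02339908,  0.07721132,  0.01376342]), 'width': 0.9999580641828576}
0.0187
top {'fx': 477.5947565477428, 'fy': 477.5947565477428, 'cx': 254.9705214819956, 'cy': 186.62366144919383, 'eye': array([ 0.20353467, -0.08269738,  1.43051741]), 'attitude': array([ 0.05497352, -0.70198217,  0.70715871, -0.06423016])}
side {'fx': 489.7737352718846, 'fy': 489.7737352718846, 'cx': 260.4888795089086, 'cy': 186.5991990588765, 'eye': array([-0.26287797, -0.7827435 ,  0.62266897]), 'attitude': array([-0.46350241,  0.80319475, -0.3200959 ,  0.1938616 ])}
```

View pics/top0.png

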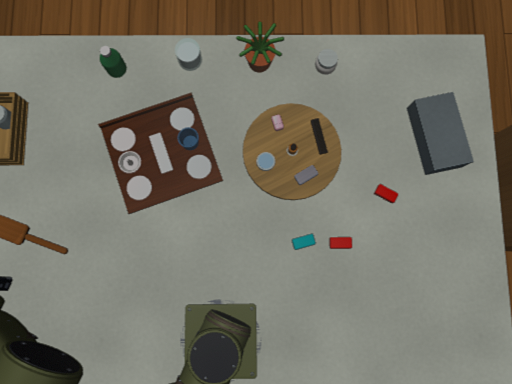

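View pics/side0.png

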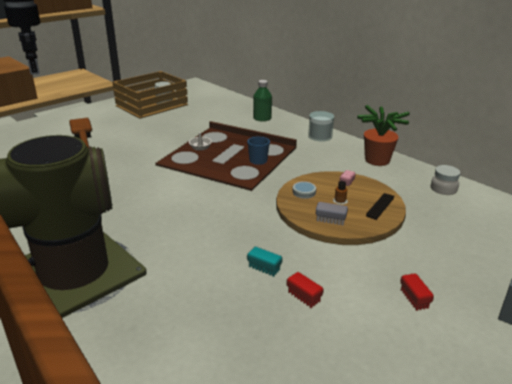

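```bash
cat >> cap.py <<'E'
from scipy.spatial.transform import Rotation as R
def cast(n,uv,z):
    m=vision.camera_model(n); q=m['attitude']; r=R.from_quat([q[1],q[2],q[3],q[0]])
    uv=np.atleast_2d(uv).astype(float)
    d=r.apply(np.c_[(uv[:,0]-m['cx'])/m['fx'],(uv[:,1]-m['cy'])/m['fy'],np.ones(len(uv))])
    e=m['eye']; return e+d*((z-e[2])/d[:,2])[:,None]
def world(n,uv,d):
    m=vision.camera_model(n); q=m['attitude']; r=R.from_quat([q[1],q[2],q[3],q[0]])
    uv=np.atleast_2d(uv).astype(float);dd=np.array([d[int(round(v)),int(round(u))] for u,v in uv])
    return m['eye']+r.apply(np.c_[(uv[:,0]-m['cx'])/m['fx'],(uv[:,1]-m['cy'])/m['fy'],np.ones(len(uv))]*dd[:,None])
E
python3 - <<'E'
from cap import *
p=np.load('top0.npz')['p'];d=np.load('top0.npz')['d']
cv2.imwrite('pics/cropA.png',cv2.resize(p[90:210,235:350,::-1],None,fx=5,fy=5,interpolation=cv2.INTER_CUBIC))
cv2.imwrite('pics/cropB.png',cv2.resize(p[85:220,90:230,::-1],None,fx=4,fy=4,interpolation=cv2.INTER_CUBIC))
s=np.load('side0.npz')['p']
cv2.imwrite('pics/cropC.png',cv2.resize(s[120:310,150:420,::-1],None,fx=2.9,fy=2.9,interpolation=cv2.INTER_CUBIC))
for u,v in [(306,175),(265,161),(319,135),(278,122),(292,149),(123,139),(199,167),(161,152),(129,162),(386,193),(350,300)]:
    print((u,v),p[v,u],cv2.cvtColor(p[v:v+1,u:u+1],cv2.COLOR_RGB2HSV)[0,0],world('top',(u,v),d)[0].round(4))
E
```

```text
(306, 175) [108 106 112] [130  14 112] [ 0.4695 -0.2507  0.0655]
(265, 161) [111 135 150] [102  66 150] [ 0.5158 -0.1322  0.0487]
(319, 135) [35 32 29] [15 44 35] [ 0.5963 -0.2959  0.0425]
(278, 122) [166 140 151] [167  40 166] [ 0.633  -0.1722  0.0569]
(292, 149) [33 28 23] [15 77 33] [ 0.5451 -0.2105  0.0759]
(123, 139) [164 161 160] [  8   6 164] [0.5958 0.3    0.0103]
(199, 167) [153 155 154] [ 75   3 155] [0.508  0.0674 0.0054]
(161, 152) [158 159 158] [ 60   2 159] [0.5535 0.1825 0.0134]
(129, 162) [72 71 69] [20 11 72] [0.5178 0.2725 0.0362]
(386, 193) [152  16  12] [  1 235 152] [ 0.4199 -0.4912  0.0335]
(350, 300) [133 136 127] [ 40  17 136] [ 0.109  -0.3773  0.0029]
```

View pics/cropA.png

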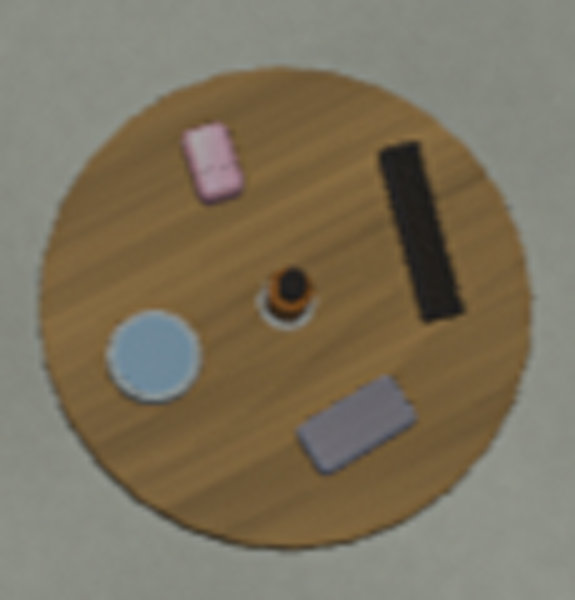

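View pics/cropB.png

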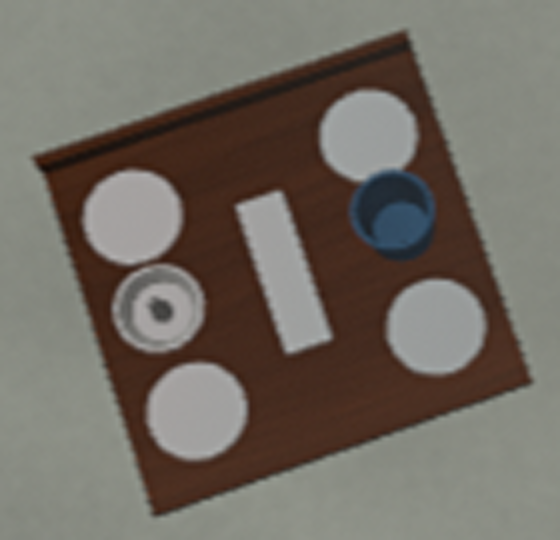

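View pics/cropC.png

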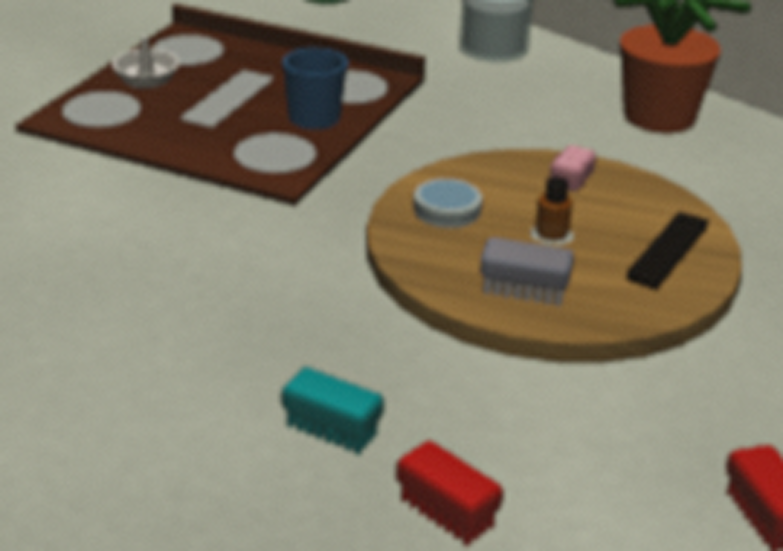

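Candidates for the brush are the grey one on the turntable at (306,175), two reds at (386,193) and (341,242), and a turquoise one at (303,241). By the description it is the grey chrome one, and the crops confirm this. The mirror is at (265,161), the comb at (319,135), the balm at (278,122) and the vial at (292,149). The rail is at the top of the picture and the dish is on the left (+y), so the brush goes to (123,139) and the mirror to (199,167).

```bash
cat > meas.py <<'E'
from cap import *
def blob(n,p,mask,seed,z,boxonly=False):
    c,l,s,ce=cv2.connectedComponentsWithStats(mask.astype(np.uint8))
    u,v=seed; k=l[v,u]
    if k==0: 
        print('seed off');return None
    m=(l==k).astype(np.uint8)
    vs,us=np.nonzero(m)
    w=cast(n,np.c_[us,vs],z)[:,:2]
    c=w.mean(0); 
    rect=cv2.minAreaRect((w*1000).astype(np.float32))
    C=np.cov((w-c).T); e,V=np.linalg.eigh(C); a=np.arctan2(V[1,1],V[0,1])
    if a>np.pi/2:a-=np.pi
    if a<-np.pi/2:a+=np.pi
    return c,a,np.sqrt(12*e[::-1])*1000,np.round(rect[1]),np.array(rect[0]),len(us)
E
python3 - <<'E'
from meas import *
p=np.load('top0.npz')['p'];hsv=cv2.cvtColor(p,cv2.COLOR_RGB2HSV);H,S,V=[hsv[:,:,i].astype(int) for i in range(3)]
pi=p.astype(int)
def show(name,r): print(name,r[0].round(4),'ang',round(r[1],3),'ext(sqrt12)',r[2].round(1),'rect',r[3],r[4].round(1),r[5])
b=blob('top',p,(pi[:,:,2]-pi[:,:,0]>-6),(306,175),.066);show('brush',b)
show('mirror',blob('top',p,(pi[:,:,2]-pi[:,:,0]>-10),(265,161),.048))
show('comb',blob('top',p,(V<62),(319,135),.042))
show('balm',blob('top',p,(pi[:,:,2]-pi[:,:,1]>-5),(278,122),.056))
show('vialcap',blob('top',p,(V<62),(293,147),.080))
g=(S<25)&(V>125)
sp={}
for nm,s in dict(BL=(123,139),FL=(139,188),BR=(182,119),FR=(199,167),strip=(161,152)).items():
    r=blob('top',p,g,s,.010);show(nm,r);sp[nm]=r[0]
show('tumblr',blob('top',p,(pi[:,:,2]-pi[:,:,0]>25),(188,138),.06))
loc=np.array([[80,95],[-80,95],[80,-95],[-80,-95],[0,0]])/1e3
for use in ([0,1,3,4],[0,1,2,3,4]):
    names=['BL','FL','BR','FR','strip'];L=loc[use];W=np.array([sp[names[i]] for i in use])
    Hm=(L-L.mean(0)).T@(W-W.mean(0));th=np.arctan2(Hm[0,1]-Hm[1,0],Hm[0,0]+Hm[1,1])
    Rm=np.array([[np.cos(th),-np.sin(th)],[np.sin(th),np.cos(th)]]);t=W.mean(0)-Rm@L.mean(0)
    print('tray',t.round(4),round(th,4),'res mm',((W-(L@Rm.T+t))*1000).round(1).tolist())
    print((loc@Rm.T+t).round(4).tolist(), 'dish',(Rm@[0,.095]+t).round(4),'tum',(Rm@[0,-.095]+t).round(4))
# turntable
hs=(H>10)&(H<25)&(S>80)&(V>70)
show('tt',blob('top',p,cv2.morphologyEx(hs.astype(np.uint8),cv2.MORPH_CLOSE,np.ones((25,25))),(292,160),.032))
E
```

```text
brush [ 0.4702 -0.2497] ang -1.029 ext(sqrt12) [64.1 32. ] rect [32. 64.] [ 470.4 -249.7] 237
mirror [ 0.5157 -0.1332] ang -0.205 ext(sqrt12) [49.2 46.4] rect [50. 55.] [ 516.  -133.7] 265
comb [ 0.5931 -0.2947] ang 0.229 ext(sqrt12) [109.1  24.8] rect [109.  25.] [ 593.5 -294.8] 289
balm [ 0.6328 -0.1697] ang 0.242 ext(sqrt12) [45.7 27.2] rect [47. 28.] [ 632.7 -170. ] 136
vialcap [ 0.5512 -0.213 ] ang -0.239 ext(sqrt12) [17.  13.5] rect [12. 15.] [ 551.5 -213.2] 27
BL [0.5967 0.3013] ang -1.449 ext(sqrt12) [64.2 63.1] rect [70. 70.] [596.1 301.6] 440
FL [0.4458 0.2475] ang -1.477 ext(sqrt12) [64. 63.] rect [70. 71.] [445.3 247.9] 460
BR [0.6614 0.1228] ang -1.365 ext(sqrt12) [65.5 60. ] rect [68. 71.] [660.5 122.6] 413
FR [0.5097 0.0686] ang 1.289 ext(sqrt12) [64.  63.1] rect [70. 68.] [510.2  68.5] 449
strip [0.5526 0.185 ] ang 0.342 ext(sqrt12) [122.9  36.3] rect [123.  36.] [552.8 184.9] 468
tumblr [0.5812 0.0935] ang 1.017 ext(sqrt12) [54. 52.] rect [60. 57.] [586.6  95.9] 207
tray [0.553 0.185] 0.3425 res mm [[0.2, 0.0], [0.0, -0.1], [0.2, 0.0], [-0.4, 0.0]]
[[0.5964, 0.3013], [0.4457, 0.2476], [0.6603, 0.1223], [0.5096, 0.0686], [0.553, 0.185]] dish [0.5211 0.2744] tum [0.5849 0.0955]
tray [0.5532 0.1851] 0.3445 res mm [[0.2, -0.2], [-0.1, 0.1], [0.8, 0.2], [-0.3, -0.0], [-0.6, -0.1]]
[[0.5964, 0.3015], [0.4458, 0.2475], [0.6606, 0.1226], [0.51, 0.0686], [0.5532, 0.1851]] dish [0.5211 0.2745] tum [0.5853 0.0956]
tt [ 0.5498 -0.2132] ang -0.665 ext(sqrt12) [257.6 255.7] rect [293. 294.] [ 550.9 -213.5] 7389
```

```bash
cat > plan.py <<'E'
import sys
from cap import *
def plan(x,y,z,jaw=None,N=10):
    s=status.get_state();q=s['tcp_rot'];r=R.from_quat([q[1],q[2],q[3],q[0]]);P=s['tool_pos']
    M=r.as_matrix();j=np.arctan2(M[1,2],M[0,2])
    print('t',round(s['time'],2),'P',P.round(4),'jaw',round(j,3),'down',M[:,0].round(3),'q6',s['qpos'].round(2),'F',s['wrist_force'].round(1),'w',round(s['width']*85.4,1))
    # target rotation: x down, z at jaw
    if jaw is None: jaw=j
    dj=(jaw-j+np.pi/2)%np.pi-np.pi/2
    out=[]
    for opt in (dj,dj-np.pi*np.sign(dj)):
        jj=j+opt; zt=np.array([np.cos(jj),np.sin(jj),0]);xt=np.array([0,0,-1.]);yt=np.cross(zt,xt)
        T=np.c_[xt,yt,zt]; rv=R.from_matrix(M.T@T).as_rotvec()
        st=R.from_rotvec(rv/N); S=sum((r*R.from_rotvec(rv/N*k)).as_matrix() for k in range(N))
        sh=np.linalg.solve(S,np.array([x,y,z])-P)*1000
        print('opt turn %.3f'%opt,'N',N,'row turn',(rv/N).round(4),'shift',sh.round(1))
if __name__=='__main__':
    a=[float(v) for v in sys.argv[1:]]
    plan(a[0],a[1],a[2],a[3] if a[3]<50 else None,int(a[4]))
E
python3 plan.py 0.40 0.25 0.20 1.913 10; python3 plan.py 0.516 -0.1335 0.12 1.913 24
```

```text
t 0.1 P [0.1947 0.5404 0.2305] jaw 1.225 down [-0.001 -0.002 -1.   ] q6 [ 1.15  0.31  1.51 -0.    1.33 -0.07] F [-0.2 -0.4 -0.1] w 85.5
opt turn 0.688 N 10 row turn [-0.0688 -0.0002 -0.0001] shift [  3.1 -22.  -28.8]
opt turn -2.454 N 10 row turn [ 2.454e-01 -1.000e-04  2.000e-04] shift [  3.  -40.7  21.9]
t 0.1 P [0.1947 0.5404 0.2305] jaw 1.225 down [-0.001 -0.002 -1.   ] q6 [ 1.15  0.31  1.51 -0.    1.33 -0.07] F [-0.2 -0.4 -0.1] w 85.5
opt turn 0.688 N 24 row turn [-0.0287 -0.0001 -0.    ] shift [  4.6 -14.1 -28.4]
opt turn -2.454 N 24 row turn [ 1.022e-01 -0.000e+00  1.000e-04] shift [  4.6 -37.4  15.6]
```

```bash
python3 plan.py 0.43 0.2 0.18 99 10
```

```text
t 0.1 P [0.1947 0.5404 0.2305] jaw 1.225 down [-0.001 -0.002 -1.   ] q6 [ 1.15  0.31  1.51 -0.    1.33 -0.07] F [-0.2 -0.4 -0.1] w 85.5
opt turn 0.000 N 10 row turn [-0.     -0.0002 -0.    ] shift [  5.1 -33.7 -24. ]
opt turn 0.000 N 10 row turn [-0.     -0.0002 -0.    ] shift [  5.1 -33.7 -24. ]
```

>>> drive_tool(
  increments=[
    [0,0,0,5,-34,-24,85],
    [0,0,0,5,-34,-24,85],
    [0,0,0,5,-34,-24,85],
    [0,0,0,5,-34,-24,85],
    [0,0,0,5,-34,-24,85],
    [0,0,0,5,-34,-24,85],
    [0,0,0,5,-34,-24,85],
    [0,0,0,5,-34,-24,85],
    [0,0,0,5,-34,-24,85],
    [0,0,0,5,-34,-24,85],
  ],
  grip_force=40,
)

```text
time: 0.93
tool_pos: [0.4299, 0.2056, 0.1763]
tcp_rot: [0.574, -0.41, 0.576, 0.413]
wrist_force: [0.9, 0.8, 0.3]
width: 0.993
```

```bash
python3 plan.py 0.516 -0.1335 0.11 1.2 10
```

```text
t 0.93 P [0.4299 0.2056 0.1763] jaw 1.242 down [-0.004  0.003 -1.   ] q6 [ 0.35  0.22  1.78  0.    1.14 -0.89] F [0.9 0.8 0.3] w 84.8
opt turn -0.042 N 10 row turn [ 0.0042  0.0001 -0.0005] shift [  6.6 -19.7 -29. ]
opt turn 3.100 N 10 row turn [-3.1e-01  7.0e-04  2.0e-04] shift [  6.6  39.4 -37. ]
```

>>> drive_tool(
  increments=[
    [0.004,0,0,6.6,-19.7,-29,85],
    [0.004,0,0,6.6,-19.7,-29,85],
    [0.004,0,0,6.6,-19.7,-29,85],
    [0.004,0,0,6.6,-19.7,-29,85],
    [0.004,0,0,6.6,-19.7,-29,85],
    [0.004,0,0,6.6,-19.7,-29,85],
    [0.004,0,0,6.6,-19.7,-29,85],
    [0.004,0,0,6.6,-19.7,-29,85],
    [0.004,0,0,6.6,-19.7,-29,85],
    [0.004,0,0,6.6,-19.7,-29,85],
  ],
)

```text
time: 1.77
tool_pos: [0.52, -0.152, 0.1041]
tcp_rot: [0.584, -0.396, 0.584, 0.401]
wrist_force: [-0.4, 0.3, 0.9]
width: 0.996
```

```bash
python3 plan.py 0.5158 -0.1335 0.06 1.2 4
python3 - <<'E'
from cap import *
cap('side','side1');cap('top','top1')
E
```

```text
t 1.77 P [ 0.52   -0.152   0.1041] jaw 1.197 down [-0.003  0.005 -1.   ] q6 [-0.36  0.39  1.74  0.    1.01 -1.56] F [-0.4  0.3  0.9] w 85.1
opt turn 0.003 N 4 row turn [-0.0007  0.0008 -0.0012] shift [11.1  2.6  3.9]
opt turn -3.139 N 4 row turn [ 0.7847 -0.0019 -0.0012] shift [11.1  7.1 -1.5]
```

View pics/side1.png

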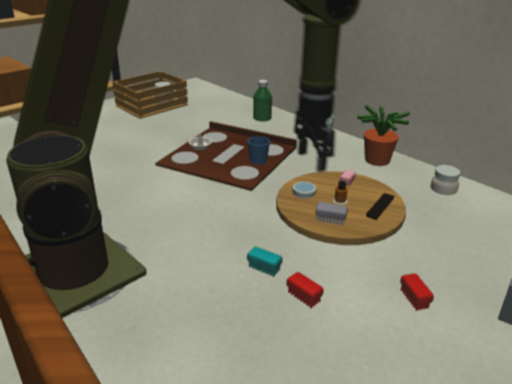

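>>> drive_tool(
  increments=[
    [0,0,0,11,2.6,3.9,85],
    [0,0,0,11,2.6,3.9,85],
    [0,0,0,11,2.6,3.9,85],
    [0,0,0,5,2.6,3.9,85],
    [0,0,0,0,0,0,85],
    [0,0,0,0,0,0,85],
  ],
)

```text
time: 2.37
tool_pos: [0.516, -0.1368, 0.0629]
tcp_rot: [0.585, -0.393, 0.587, 0.398]
wrist_force: [0.1, -0.8, -0.7]
width: 0.997
```

```bash
python3 plan.py 0.5158 -0.1335 0.033 1.2 5
```

```text
t 2.37 P [ 0.516  -0.1368  0.0629] jaw 1.187 down [-0.006  0.005 -1.   ] q6 [-0.34  0.44  1.8   0.    0.91 -1.53] F [ 0.1 -0.8 -0.7] w 85.1
opt turn 0.013 N 5 row turn [-0.0026  0.0004 -0.0014] shift [6.  0.3 0.6]
opt turn -3.129 N 5 row turn [ 0.6257 -0.0022 -0.0007] shift [ 6.   1.  -0.1]
```

>>> drive_tool(
  increments=[
    [0,0,0,6,0.4,0.6,85],
    [0,0,0,6,0.4,0.6,85],
    [0,0,0,6,0.4,0.6,85],
    [0,0,0,6,0.3,0.6,85],
    [0,0,0,4,0,0.6,85],
    [0,0,0,1,0,0,85],
    [0,0,0,0,0,0,85],
  ],
)

```text
time: 2.95
tool_pos: [0.5169, -0.1325, 0.0327]
tcp_rot: [0.586, -0.394, 0.586, 0.397]
wrist_force: [-0.4, -0.6, 0.2]
width: 0.994
```

```bash
python3 plan.py 0.5158 -0.1335 0.033 1.2 2
```

```text
t 2.95 P [ 0.5169 -0.1325  0.0327] jaw 1.189 down [-0.003  0.003 -1.   ] q6 [-0.33  0.48  1.83  0.    0.83 -1.52] F [-0.4 -0.6  0.2] w 84.9
opt turn 0.011 N 2 row turn [-0.0056  0.0011 -0.0018] shift [-0.1  0.4 -0.7]
opt turn -3.130 N 2 row turn [ 1.5652 -0.0028 -0.0018] shift [-0.1 -0.3 -1. ]
```

>>> drive_tool(
  increments=[
    [0,0,0,0,0.6,-1,50],
    [0,0,0,0,0,0,50],
    [0,0,0,0,0,0,50],
    [0,0,0,0,0,0,50],
    [0,0,0,0,0,0,50],
    [0,0,0,0,0,0,50],
    [0,0,0,0,0,0,50],
  ],
  grip_force=40,
)

```text
time: 3.53
tool_pos: [0.5166, -0.1338, 0.0338]
tcp_rot: [0.586, -0.395, 0.586, 0.397]
wrist_force: [-0.4, -0.3, -0.4]
width: 0.638
```

```bash
python3 plan.py 0.5158 -0.1335 0.1 99 4
```

```text
t 3.53 P [ 0.5166 -0.1338  0.0338] jaw 1.188 down [-0.001  0.003 -1.   ] q6 [-0.33  0.48  1.83  0.    0.83 -1.52] F [-0.4 -0.3 -0.4] w 54.5
opt turn 0.000 N 4 row turn [ 0.      0.0006 -0.0005] shift [-16.6   0.2   0. ]
opt turn 0.000 N 4 row turn [ 0.      0.0006 -0.0005] shift [-16.6   0.2   0. ]
```

>>> drive_tool(
  increments=[
    [0,0,0,-8,0,0,45],
    [0,0,0,-16,0,0,45],
    [0,0,0,-18,0,0,45],
    [0,0,0,-18,0,0,45],
    [0,0,0,-8,0,0,45],
    [0,0,0,0,0,0,45],
  ],
)

```text
time: 4.03
tool_pos: [0.5153, -0.1337, 0.105]
tcp_rot: [0.585, -0.394, 0.587, 0.398]
wrist_force: [0.3, 0.4, -0.5]
width: 0.634
```

```bash
python3 plan.py 0.5098 0.0687 0.09 1.2 9
python3 - <<'E'
from cap import *
p,d=cap('side','side2');cv2.imwrite('pics/s2.png',cv2.resize(p[80:260,230:430,::-1],None,fx=3,fy=3))
E
```

```text
t 4.03 P [ 0.5153 -0.1337  0.105 ] jaw 1.188 down [-0.005  0.004 -1.   ] q6 [-0.33  0.38  1.76  0.    1.01 -1.52] F [ 0.3  0.4 -0.5] w 54.2
opt turn 0.012 N 9 row turn [-0.0013  0.0002 -0.0007] shift [ 1.7  8.8 20.7]
opt turn -3.130 N 9 row turn [ 0.3477 -0.001  -0.0004] shift [ 1.8 34.1 -8. ]
```

View pics/s2.png

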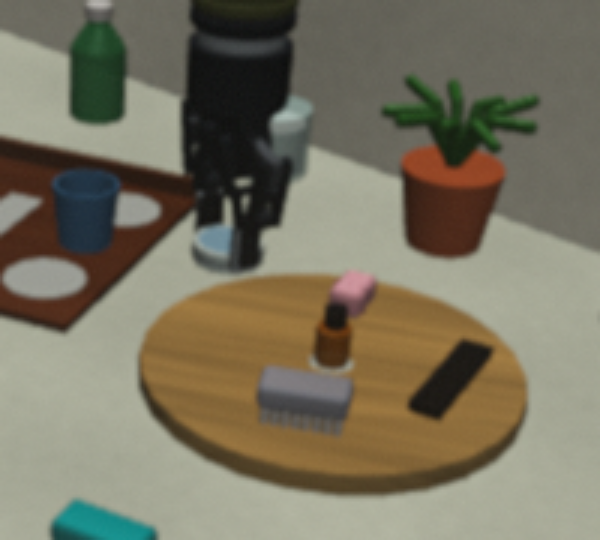

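The mirror is held level between the fingers, at about (225,245) in the crop. I'll carry it to the front-right spot.

>>> drive_tool(
  increments=[
    [0,0,0,1,5,11,45],
    [0,0,0,1.5,9,21,45],
    [0,0,0,1.5,9,21,45],
    [0,0,0,1.5,9,21,45],
    [0,0,0,1.5,9,21,45],
    [0,0,0,1.5,9,21,45],
    [0,0,0,1.5,9,21,45],
    [0,0,0,1.5,9,21,45],
    [0,0,0,1,7,16,45],
    [0,0,0,0,3,7,45],
    [0,0,0,0,0,0,45],
    [0,0,0,0,0,0,45],
  ],
)

```text
time: 5.08
tool_pos: [0.4992, 0.0787, 0.0806]
tcp_rot: [0.58, -0.387, 0.593, 0.402]
wrist_force: [0.1, -0.6, -0.1]
width: 0.636
```

```bash
python3 plan.py 0.5098 0.0687 0.014 1.2 8
```

```text
t 5.08 P [0.4992 0.0787 0.0806] jaw 1.185 down [-0.027  0.007 -1.   ] q6 [ 0.07  0.39  1.83  0.01  0.95 -1.12] F [ 0.1 -0.6 -0.1] w 54.3
opt turn 0.015 N 8 row turn [-0.0019 -0.0004 -0.0034] shift [ 8.3 -1.8 -0.6]
opt turn -3.127 N 8 row turn [ 0.3908 -0.0054  0.0007] shift [ 8.3 -1.7  2.6]
```

>>> drive_tool(
  increments=[
    [0,0,-0.008,2,-3,-0.8,45],
    [0,0,-0.008,5,-3,-0.8,45],
    [0,0,-0.006,8,-3,-0.8,45],
    [0,0,-0.004,10,-3,-0.8,45],
    [0,0,0,10,-2,-0.8,45],
    [0,0,0,8,0,0,45],
    [0,0,0,4,0,0,45],
    [0,0,0,0,0,0,45],
    [0,0,0,0,0,0,45],
  ],
)

```text
time: 5.83
tool_pos: [0.5123, 0.0611, 0.0293]
tcp_rot: [0.587, -0.394, 0.589, 0.39]
wrist_force: [-0.3, 0.4, -0.4]
width: 0.638
```

```bash
python3 plan.py 0.5098 0.0687 0.014 1.2 4
```

```text
t 5.83 P [0.5123 0.0611 0.0293] jaw 1.176 down [ 0.001 -0.007 -1.   ] q6 [ 0.04  0.47  1.87 -0.01  0.8  -1.13] F [-0.3  0.4 -0.4] w 54.5
opt turn 0.024 N 4 row turn [-0.006  -0.0014  0.0009] shift [3.8 1.3 1.5]
opt turn -3.118 N 4 row turn [0.7794 0.0015 0.0022] shift [ 3.8  2.9 -0.9]
```

>>> drive_tool(
  increments=[
    [0,0,0,3,1.2,1.5,45],
    [0,0,0,3,1.2,1.5,45],
    [0,0,0,3,1.2,1.5,45],
    [0,0,0,3,1,1,45],
    [0,0,0,1,0,0,45],
    [0,0,0,0,0,0,45],
  ],
)

```text
time: 6.33
tool_pos: [0.5109, 0.0687, 0.0164]
tcp_rot: [0.588, -0.395, 0.588, 0.389]
wrist_force: [0.2, 0.1, -1.1]
width: 0.636
```

```bash
python3 plan.py 0.5098 0.0687 0.012 1.2 2
```

```text
t 6.33 P [0.5109 0.0687 0.0164] jaw 1.176 down [ 0.004 -0.006 -1.   ] q6 [ 0.06  0.49  1.89 -0.01  0.76 -1.11] F [ 0.2  0.1 -1.1] w 54.3
opt turn 0.024 N 2 row turn [-0.012  -0.0021  0.0032] shift [ 2.2  0.5 -0.2]
opt turn -3.118 N 2 row turn [1.5588 0.005  0.0033] shift [ 2.2  0.3 -0.7]
```

>>> drive_tool(
  increments=[
    [0,0,0,2,1,0,45],
    [0,0,0,1,0.5,0,45],
    [0,0,0,1,0,0,45],
    [0,0,0,0,0,0,45],
  ],
)

```text
time: 6.67
tool_pos: [0.5095, 0.0697, 0.0122]
tcp_rot: [0.588, -0.395, 0.588, 0.39]
wrist_force: [-0.4, -0.6, -0.1]
width: 0.635
```

```bash
python3 plan.py 0.5098 0.0687 0.012 1.2 2
```

```text
t 6.67 P [0.5095 0.0697 0.0122] jaw 1.177 down [ 0.005 -0.006 -1.   ] q6 [ 0.06  0.49  1.9  -0.01  0.75 -1.11] F [-0.4 -0.6 -0.1] w 54.2
opt turn 0.023 N 2 row turn [-0.0116 -0.002   0.0034] shift [ 0.1 -0.3 -0.4]
opt turn -3.118 N 2 row turn [1.5592 0.0054 0.0032] shift [ 0.1 -0.7 -0.1]
```

>>> drive_tool(
  increments=[
    [0,0,0,0,0,0,72],
    [0,0,0,0,0,0,72],
    [0,0,0,0,0,0,72],
    [0,0,0,0,0,0,72],
    [0,0,0,-5,0,0,72],
    [0,0,0,-15,0,0,72],
    [0,0,0,-25,0,0,72],
    [0,0,0,-25,0,0,72],
    [0,0,0,-20,0,0,72],
    [0,0,0,-5,0,0,72],
    [0,0,0,0,0,0,72],
  ],
)

```text
time: 7.58
tool_pos: [0.5086, 0.0699, 0.1121]
tcp_rot: [0.588, -0.395, 0.589, 0.39]
wrist_force: [-0.2, -0.1, -0.8]
width: 0.846
```

```bash
python3 plan.py 0.4702 -0.2497 0.12 0.542 12
```

```text
t 7.58 P [0.5086 0.0699 0.1121] jaw 1.176 down [ 0.003 -0.007 -1.   ] q6 [ 0.06  0.35  1.8  -0.01  1.   -1.11] F [-0.2 -0.1 -0.8] w 72.3
opt turn -0.634 N 12 row turn [ 0.0528 -0.0002  0.0006] shift [ -0.6 -14.6 -23. ]
opt turn 2.507 N 12 row turn [-0.209  -0.0007 -0.0003] shift [ -0.6  27.1 -22.7]
```

>>> drive_tool(
  increments=[
    [0.0528,0,0,-0.6,-14.6,-23,72],
    [0.0528,0,0,-0.6,-14.6,-23,72],
    [0.0528,0,0,-0.6,-14.6,-23,72],
    [0.0528,0,0,-0.6,-14.6,-23,72],
    [0.0528,0,0,-0.6,-14.6,-23,72],
    [0.0528,0,0,-0.6,-14.6,-23,72],
    [0.0528,0,0,-0.6,-14.6,-23,72],
    [0.0528,0,0,-0.6,-14.6,-23,72],
    [0.0528,0,0,-0.6,-14.6,-23,72],
    [0.0528,0,0,-0.6,-14.6,-23,72],
    [0.04,0,0,0,-7,-11,72],
    [0,0,0,0,0,0,72],
  ],
)

```text
time: 8.58
tool_pos: [0.4782, -0.2202, 0.1075]
tcp_rot: [0.674, -0.204, 0.68, 0.204]
wrist_force: [0.2, 0.2, 0.1]
width: 0.841
```

```bash
python3 plan.py 0.4702 -0.2497 0.08 0.542 6
python3 - <<'E'
from meas import *
p,d=cap('top','top2');pi=p.astype(int)
cv2.imwrite('pics/t2.png',cv2.resize(p[80:220,90:350,::-1],None,fx=3,fy=3))
r=blob('top',p,(pi[:,:,2]-pi[:,:,0]>8),(199,167),.026);print(r) if r else 0
E
```

```text
t 8.58 P [ 0.4782 -0.2202  0.1075] jaw 0.585 down [-0.008 -0.001 -1.   ] q6 [-0.51  0.37  1.77 -0.01  1.01 -1.09] F [0.2 0.2 0.1] w 71.8
opt turn -0.043 N 6 row turn [ 0.0072 -0.0013 -0.0006] shift [ 4.6 -3.4 -3.7]
opt turn 3.098 N 6 row turn [-0.5164  0.0009 -0.002 ] shift [ 4.6  4.2 -6.6]
(array([0.5108585 , 0.07003085]), np.float64(-1.2329144217879657), array([44.35761675, 43.00573156]), array([48., 49.]), array([510.61520386,  70.56495667]), 216)
```

View pics/t2.png

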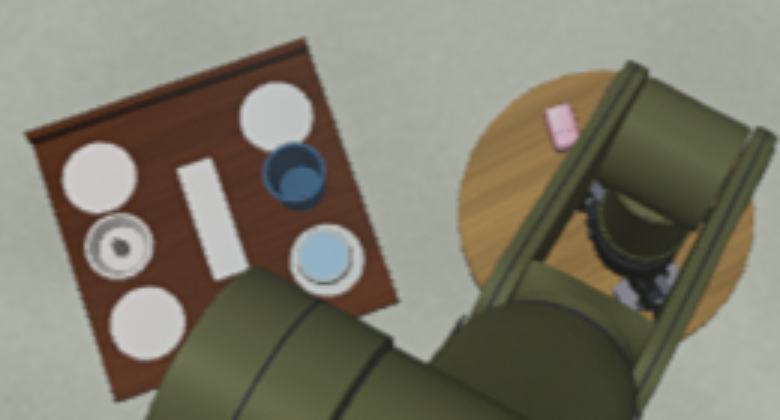

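The mirror sits at (0.511, 0.070), about 2 mm from its spot, centred on its felt disc in the crop at (326,258). Next is the brush.

>>> drive_tool(
  increments=[
    [0.01,0,0,4,-4,-4.5,72],
    [0.01,0,0,5,-4,-4.5,72],
    [0.01,0,0,5,-4,-4,72],
    [0.01,0,0,5,-4,-4,72],
    [0.005,0,0,3,-3,-3,72],
    [0,0,0,0,0,0,72],
    [0,0,0,0,0,0,72],
  ],
)

```text
time: 9.22
tool_pos: [0.4704, -0.2435, 0.0799]
tcp_rot: [0.677, -0.188, 0.685, 0.193]
wrist_force: [-1.1, -0.9, -1.3]
width: 0.844
```

```bash
python3 plan.py 0.4702 -0.2497 0.044 0.542 6
```

```text
t 9.22 P [ 0.4704 -0.2435  0.0799] jaw 0.545 down [-0.013  0.004 -1.   ] q6 [-0.56  0.41  1.78 -0.    0.96 -1.1 ] F [-1.1 -0.9 -1.3] w 72.1
opt turn -0.003 N 6 row turn [ 0.0004 -0.0015 -0.0017] shift [ 6.  -0.9 -0.5]
opt turn 3.139 N 6 row turn [-0.5232  0.0026 -0.0024] shift [ 6.   0.4 -1.5]
```

>>> drive_tool(
  increments=[
    [0,-0.003,-0.003,5,-1,-0.6,72],
    [0,-0.003,-0.003,7,-1,-0.6,72],
    [0,-0.002,-0.002,7,-1,-0.6,72],
    [0,0,0,7,-1,-0.6,72],
    [0,0,0,6,-0.5,-0.5,72],
    [0,0,0,2,0,0,72],
    [0,0,0,0,0,0,72],
  ],
)

```text
time: 9.8
tool_pos: [0.4704, -0.2485, 0.0425]
tcp_rot: [0.681, -0.19, 0.681, 0.191]
wrist_force: [1.2, -0.1, -0.3]
width: 0.841
```

```bash
python3 plan.py 0.4702 -0.2497 0.044 0.542 2
```

```text
t 9.8 P [ 0.4704 -0.2485  0.0425] jaw 0.546 down [-0.     0.001 -1.   ] q6 [-0.57  0.46  1.83  0.    0.85 -1.11] F [ 1.2 -0.1 -0.3] w 71.8
opt turn -0.004 N 2 row turn [ 0.0019  0.0002 -0.0005] shift [-0.7 -0.4 -0.4]
opt turn 3.138 N 2 row turn [-1.5689e+00  7.0000e-04  2.0000e-04] shift [-0.7 -0.1 -0.8]
```

>>> drive_tool(
  increments=[
    [0,0,0,0,-1,-0.5,28],
    [0,0,0,0,0,0,28],
    [0,0,0,0,0,0,28],
    [0,0,0,0,0,0,28],
    [0,0,0,0,0,0,28],
    [0,0,0,0,0,0,28],
    [0,0,0,0,0,0,28],
  ],
)

```text
time: 10.38
tool_pos: [0.471, -0.2499, 0.0429]
tcp_rot: [0.681, -0.19, 0.681, 0.191]
wrist_force: [-0.2, -0.7, -0.0]
width: 0.39
```

```bash
python3 plan.py 0.4702 -0.2497 0.044 0.542 2
```

```text
t 10.38 P [ 0.471  -0.2499  0.0429] jaw 0.546 down [ 0.001  0.001 -1.   ] q6 [-0.57  0.46  1.82  0.    0.85 -1.11] F [-0.2 -0.7 -0. ] w 33.3
opt turn -0.004 N 2 row turn [ 0.0019  0.0004 -0.0001] shift [-0.5  0.3 -0.3]
opt turn 3.138 N 2 row turn [-1.5689e+00  1.0000e-04  6.0000e-04] shift [-0.5  0.6  0. ]
```

>>> drive_tool(
  increments=[
    [0,0,0,-8,0,0,24],
    [0,0,0,-18,0,0,24],
    [0,0,0,-25,0,0,24],
    [0,0,0,-25,0,0,24],
    [0,0,0,-20,0,0,24],
    [0,0,0,-5,0,0,24],
  ],
)

```text
time: 10.88
tool_pos: [0.4685, -0.2484, 0.1474]
tcp_rot: [0.679, -0.188, 0.683, 0.193]
wrist_force: [1.3, -0.8, -0.2]
width: 0.393
```

```bash
python3 plan.py 0.5964 0.3013 0.14 1.913 20
```

```text
t 10.88 P [ 0.4685 -0.2484  0.1474] jaw 0.546 down [-0.006  0.005 -1.   ] q6 [-0.57  0.33  1.71  0.    1.11 -1.11] F [ 1.3 -0.8 -0.2] w 33.6
opt turn 1.367 N 20 row turn [-0.0683  0.0001 -0.0004] shift [ 0.4  4.5 30.2]
opt turn -1.775 N 20 row turn [ 0.0887 -0.0004 -0.0001] shift [ 0.5 32.2 -2.2]
```

>>> drive_tool(
  increments=[
    [-0.0683,0,0,0.4,4.5,30,24],
    [-0.0683,0,0,0.4,4.5,30,24],
    [-0.0683,0,0,0.4,4.5,30,24],
    [-0.0683,0,0,0.4,4.5,30,24],
    [-0.0683,0,0,0.4,4.5,30,24],
    [-0.0683,0,0,0.4,4.5,30,24],
    [-0.0683,0,0,0.4,4.5,30,24],
    [-0.0683,0,0,0.4,4.5,30,24],
    [-0.0683,0,0,0.4,4.5,30,24],
    [-0.0683,0,0,0.4,4.5,30,24],
    [-0.0683,0,0,0.4,4.5,30,24],
    [-0.0683,0,0,0.4,4.5,30,24],
  ],
)

```text
time: 11.88
tool_pos: [0.6402, 0.0696, 0.1408]
tcp_rot: [0.541, -0.453, 0.544, 0.454]
wrist_force: [0.8, -0.6, -1.2]
width: 0.393
```

```bash
python3 plan.py 0.5964 0.3013 0.12 1.913 8
```

```text
t 11.88 P [0.6402 0.0696 0.1408] jaw 1.393 down [-0.004 -0.002 -1.   ] q6 [ 0.04  0.48  1.47 -0.    1.2  -1.35] F [ 0.8 -0.6 -1.2] w 33.5
opt turn 0.520 N 8 row turn [-0.0651 -0.0002 -0.0005] shift [ 2.6  4.1 29.5]
opt turn -2.621 N 8 row turn [ 3.276e-01 -7.000e-04  3.000e-04] shift [ 2.6 39.7  2.3]
```

>>> drive_tool(
  increments=[
    [-0.065,0,0,2,4,29,24],
    [-0.065,0,0,2,4,29,24],
    [-0.065,0,0,2,4,29,24],
    [-0.065,0,0,2,4,29,24],
    [-0.065,0,0,2,4,29,24],
    [-0.065,0,0,2,4,29,24],
    [-0.055,0,0,2,3,20,24],
    [-0.02,0,0,0,1,8,24],
    [0,0,0,0,0,0,24],
    [0,0,0,0,0,0,24],
  ],
)

```text
time: 12.72
tool_pos: [0.6011, 0.2849, 0.1182]
tcp_rot: [0.411, -0.57, 0.417, 0.576]
wrist_force: [-0.2, -0.5, -1.7]
width: 0.388
```

```bash
python3 plan.py 0.5964 0.3013 0.06 1.913 8
```

```text
t 12.72 P [0.6011 0.2849 0.1182] jaw 1.89 down [-0.012 -0.003 -1.   ] q6 [ 0.38  0.53  1.44  0.    1.19 -1.51] F [-0.2 -0.5 -1.7] w 33.2
opt turn 0.023 N 8 row turn [-0.0028  0.0002 -0.0016] shift [ 7.3 -0.2  2.1]
opt turn -3.119 N 8 row turn [ 3.898e-01 -2.400e-03 -3.000e-04] shift [7.3 3.1 0.9]
```

>>> drive_tool(
  increments=[
    [-0.004,0,-0.003,4,-0.3,2.5,24],
    [-0.004,0,-0.003,8,-0.3,2.5,24],
    [-0.004,0,-0.003,10,-0.3,2.5,24],
    [-0.004,0,-0.003,10,-0.3,2.5,24],
    [-0.003,0,0,10,0,2.5,24],
    [-0.002,0,0,10,0,2,24],
    [0,0,0,5,0,2,24],
    [0,0,0,0,0,0,24],
    [0,0,0,0,0,0,24],
  ],
)

```text
time: 13.47
tool_pos: [0.6001, 0.2923, 0.0555]
tcp_rot: [-0.412, 0.575, -0.412, -0.574]
wrist_force: [0.1, 0.4, -0.8]
width: 0.389
```

```bash
python3 plan.py 0.5964 0.3013 0.021 1.913 6
```

```text
t 13.47 P [0.6001 0.2923 0.0555] jaw 1.898 down [ 0.001 -0.002 -1.   ] q6 [ 0.39  0.59  1.5  -0.    1.05 -1.51] F [ 0.1  0.4 -0.8] w 33.2
opt turn 0.015 N 6 row turn [-0.0024 -0.0003  0.0001] shift [5.7 0.1 1.6]
opt turn -3.127 N 6 row turn [5.212e-01 1.000e-04 5.000e-04] shift [5.7 2.5 0.5]
```

>>> drive_tool(
  increments=[
    [-0.003,0,0,5,0,3,24],
    [-0.003,0,0,6,0,3,24],
    [-0.003,0,0,7,0,3,24],
    [-0.003,0,0,6,0,3,24],
    [-0.002,0,0,4,0,2.5,24],
    [0,0,0,1,0,1,24],
    [0,0,0,0,0,0,24],
  ],
)

```text
time: 14.05
tool_pos: [0.5957, 0.3091, 0.0246]
tcp_rot: [-0.408, 0.579, -0.407, -0.577]
wrist_force: [0.6, 0.1, -1.7]
width: 0.395
```

```bash
python3 plan.py 0.5964 0.3013 0.021 1.913 3
```

```text
t 14.05 P [0.5957 0.3091 0.0246] jaw 1.914 down [ 0.003 -0.001 -1.   ] q6 [ 0.42  0.63  1.52 -0.    0.99 -1.5 ] F [ 0.6  0.1 -1.7] w 33.7
opt turn -0.001 N 3 row turn [ 0.0003 -0.0006  0.001 ] shift [ 1.2  0.7 -2.5]
opt turn 3.141 N 3 row turn [-1.0469e+00 -1.6000e-03 -9.0000e-04] shift [ 1.2  3.8 -1. ]
```

>>> drive_tool(
  increments=[
    [0,0,0,0,0.7,-2.5,24],
    [0,0,0,0,0.7,-2.5,24],
    [0,0,0,0.5,0.5,-1.5,24],
    [0,0,0,0.5,0,0,24],
    [0,0,0,0,0,0,24],
  ],
)

```text
time: 14.47
tool_pos: [0.5965, 0.3017, 0.0241]
tcp_rot: [-0.408, 0.58, -0.406, -0.577]
wrist_force: [0.3, -0.0, -0.4]
width: 0.391
```

```bash
python3 plan.py 0.5964 0.3013 0.021 1.913 3
```

```text
t 14.47 P [0.5965 0.3017 0.0241] jaw 1.914 down [ 0.005 -0.001 -1.   ] q6 [ 0.41  0.63  1.53 -0.    0.98 -1.51] F [ 0.3 -0.  -0.4] w 33.4
opt turn -0.001 N 3 row turn [ 0.0005 -0.0007  0.0014] shift [ 1.   0.1 -0.1]
opt turn 3.140 N 3 row turn [-1.0467 -0.0021 -0.0011] shift [1.  0.2 0. ]
```

>>> drive_tool(
  increments=[
    [0,0,0,1.5,0,0,24],
    [0,0,0,1,0,0,24],
    [0,0,0,1,0,0,24],
    [0,0,0,0,0,0,24],
  ],
)

```text
time: 14.8
tool_pos: [0.5972, 0.3014, 0.021]
tcp_rot: [-0.409, 0.58, -0.406, -0.576]
wrist_force: [0.2, -1.5, -0.8]
width: 0.391
```

```bash
python3 plan.py 0.5964 0.3013 0.021 1.913 3
```

```text
t 14.8 P [0.5972 0.3014 0.021 ] jaw 1.913 down [ 0.006  0.    -1.   ] q6 [ 0.41  0.63  1.53 -0.    0.97 -1.51] F [ 0.2 -1.5 -0.8] w 33.4
opt turn -0.000 N 3 row turn [ 0.0002 -0.0006  0.0018] shift [-0.   0.3  0.1]
opt turn 3.141 N 3 row turn [-1.047e+00 -2.900e-03 -1.000e-03] shift [-0.   0.1  0.4]
```

>>> drive_tool(
  increments=[
    [0,0,0,0,0,0,55],
    [0,0,0,0,0,0,55],
    [0,0,0,0,0,0,55],
    [0,0,0,0,0,0,55],
    [0,0,0,-5,0,0,55],
    [0,0,0,-15,0,0,55],
    [0,0,0,-25,0,0,55],
    [0,0,0,-30,0,0,55],
    [0,0,0,-20,0,0,55],
    [0,0,0,-5,0,0,55],
  ],
)

```text
time: 15.63
tool_pos: [0.5947, 0.3009, 0.1232]
tcp_rot: [-0.407, 0.578, -0.408, -0.578]
wrist_force: [0.9, 0.9, 0.2]
width: 0.647
```

```bash
python3 plan.py 0.5933 -0.2948 0.13 1.80 20
```

```text
t 15.63 P [0.5947 0.3009 0.1232] jaw 1.914 down [-0.    -0.003 -1.   ] q6 [ 0.41  0.52  1.44 -0.    1.18 -1.51] F [0.9 0.9 0.2] w 55.3
opt turn -0.114 N 20 row turn [ 0.0057 -0.0001 -0.0001] shift [ -0.3   8.6 -28.5]
opt turn 3.028 N 20 row turn [-1.514e-01  1.000e-04 -2.000e-04] shift [-0.3 44.1  9.5]
```

>>> drive_tool(
  increments=[
    [0.0057,0,0,-0.4,8.6,-28.5,60],
    [0.0057,0,0,-0.4,8.6,-28.5,60],
    [0.0057,0,0,-0.4,8.6,-28.5,60],
    [0.0057,0,0,-0.4,8.6,-28.5,60],
    [0.0057,0,0,-0.4,8.6,-28.5,60],
    [0.0057,0,0,-0.4,8.6,-28.5,60],
    [0.0057,0,0,-0.4,8.6,-28.5,60],
    [0.0057,0,0,-0.4,8.6,-28.5,60],
    [0.0057,0,0,-0.4,8.6,-28.5,60],
    [0.0057,0,0,-0.4,8.6,-28.5,60],
    [0.0057,0,0,-0.4,8.6,-28.5,60],
    [0.0057,0,0,-0.4,8.6,-28.5,60],
  ],
)

```text
time: 16.63
tool_pos: [0.6026, -0.0618, 0.1274]
tcp_rot: [-0.427, 0.567, -0.422, -0.565]
wrist_force: [0.2, 0.7, 1.0]
width: 0.703
```

```bash
python3 plan.py 0.5933 -0.2948 0.13 1.80 7
python3 - <<'E'
from meas import *
p,d=cap('top','top3');pi=p.astype(int)
cv2.imwrite('pics/t3.png',cv2.resize(p[80:220,90:350,::-1],None,fx=3,fy=3))
r=blob('top',p,(pi[:,:,2]-pi[:,:,0]>4)&(pi[:,:,2]<135),(123,138),.044);print(r) if r else 0
E
```

```text
t 16.63 P [ 0.6026 -0.0618  0.1274] jaw 1.854 down [ 0.007  0.004 -1.   ] q6 [-0.18  0.44  1.58  0.01  1.12 -2.03] F [0.2 0.7 1. ] w 60.1
opt turn -0.054 N 7 row turn [0.0078 0.0004 0.0011] shift [ -0.5   9.9 -31.8]
opt turn 3.087 N 7 row turn [-0.441  -0.0016  0.0006] shift [-0.6 50.9  3.9]
seed off
```

View pics/t3.png

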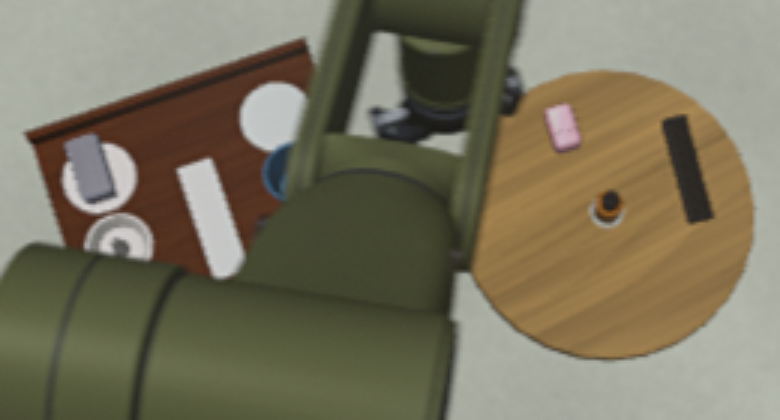

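Run:
```python
from meas import *
p=np.load('top3.npz')['p'];pi=p.astype(int)
print(p[136,120],p[139,130],p[130,140])
for t in (4,0,-2):
    r=blob('top',p,(pi[:,:,2]-pi[:,:,0]>t)&(pi[:,:,2]<140)&(pi[:,:,2]>50),(120,136),.044)
    if r: print(r[0].round(4),round(r[1],3),r[2].round(1),r[3:],)
p=np.load('top3.npz')['p'];V=p.max(2)
r=blob('top',p,V<62,(319,135),.042);print(r)
r=blob('top',p,V<62,(293,147),.080);print(r)
```

```text
[134 132 141] [205 201 200] [79 47 33]
seed off
seed off
seed off
(array([ 0.59328546, -0.29483004]), np.float64(0.22823051492894075), array([107.3969926 ,  22.78183687]), array([107.,  23.]), array([ 593.84844971, -294.90444946]), 261)
(array([ 0.55099519, -0.21356619]), np.float64(-0.3460920455678682), array([16.16546486, 12.69582559]), array([12., 15.]), array([ 551.50128174, -213.21569824]), 24)
```

Run:
```python
from meas import *
p=np.load('top3.npz')['p'];pi=p.astype(int)
r=blob('top',p,(pi[:,:,2]-pi[:,:,1]>3)&(pi[:,:,2]<185),(120,136),.044)
print(r)
```

```text
(array([0.59732995, 0.30150902]), np.float64(0.3519364932614448), array([66.01243406, 33.3358728 ]), array([66., 34.]), array([596.95721436, 301.64419556]), 241)
```

>>> drive_tool(
  increments=[
    [0.008,0,0.002,-0.5,9.9,-31.5,60],
    [0.008,0,0.002,-0.5,9.9,-31.5,60],
    [0.008,0,0.002,-0.5,9.9,-31.5,60],
    [0.008,0,0.001,-0.5,9.9,-31.5,60],
    [0.008,0,0,0,9,-27,60],
    [0.005,0,0,0,8,-24,60],
    [0.002,0,0,0,3,-8,60],
    [0,0,0,0,0,0,60],
    [0,0,0,0,0,0,60],
  ],
)

```text
time: 17.43
tool_pos: [0.5897, -0.2722, 0.1246]
tcp_rot: [0.439, -0.552, 0.441, 0.554]
wrist_force: [0.3, 0.0, 0.7]
width: 0.705
```

```bash
python3 plan.py 0.5933 -0.2948 0.07 1.80 6
```

```text
t 17.43 P [ 0.5897 -0.2722  0.1246] jaw 1.798 down [-0.004 -0.    -1.   ] q6 [-0.5   0.5   1.48 -0.    1.17 -2.29] F [0.3 0.  0.7] w 60.2
opt turn 0.002 N 6 row turn [-0.0004  0.0001 -0.0006] shift [ 9.1  0.2 -3.8]
opt turn -3.139 N 6 row turn [ 5.232e-01 -1.000e-03 -2.000e-04] shift [ 9.1 -5.6 -1.9]
```

Brush at (0.597, 0.3015), angle 0.352 against 0.343, which is good. I'll descend to the comb.

>>> drive_tool(
  increments=[
    [0,0,0,3,0.3,-4.8,60],
    [0,0,0,8,0.3,-4.8,60],
    [0,0,0,9,0.3,-4.8,60],
    [0,0,0,9,0.3,-4.5,60],
    [0,0,0,9,0.3,-4,60],
    [0,0,0,9,0,-2,60],
    [0,0,0,5,0,0,60],
    [0,0,0,0,0,0,60],
    [0,0,0,0,0,0,60],
  ],
)

```text
time: 18.18
tool_pos: [0.5936, -0.2908, 0.0642]
tcp_rot: [0.438, -0.552, 0.439, 0.558]
wrist_force: [-0.8, -0.2, -0.2]
width: 0.706
```

```bash
python3 plan.py 0.5933 -0.2948 0.034 1.80 6
```

```text
t 18.18 P [ 0.5936 -0.2908  0.0642] jaw 1.805 down [-0.009  0.005 -1.   ] q6 [-0.52  0.58  1.5   0.    1.07 -2.32] F [-0.8 -0.2 -0.2] w 60.3
opt turn -0.005 N 6 row turn [ 0.0008  0.0011 -0.0012] shift [ 5.   0.2 -0.7]
opt turn 3.137 N 6 row turn [-0.5227  0.0019  0.0018] shift [5. 1. 0.]
```

>>> drive_tool(
  increments=[
    [0,0.003,-0.003,5,0.3,-1.2,60],
    [0,0.003,-0.003,6,0.3,-1.2,60],
    [0,0,0,6,0.3,-1.2,60],
    [0,0,0,5,0,-1,60],
    [0,0,0,4,0,0,60],
    [0,0,0,1,0,0,60],
    [0,0,0,0,0,0,60],
  ],
)

```text
time: 18.77
tool_pos: [0.5942, -0.296, 0.0354]
tcp_rot: [-0.438, 0.555, -0.438, -0.555]
wrist_force: [-0.4, 0.9, 0.1]
width: 0.705
```

```bash
python3 plan.py 0.5933 -0.2948 0.034 1.80 2
```

```text
t 18.77 P [ 0.5942 -0.296   0.0354] jaw 1.805 down [ 0.001 -0.001 -1.   ] q6 [-0.53  0.61  1.53 -0.    1.   -2.33] F [-0.4  0.9  0.1] w 60.2
opt turn -0.005 N 2 row turn [ 0.0026 -0.0004  0.0004] shift [0.7 0.3 0.7]
opt turn 3.136 N 2 row turn [-1.5682e+00 -6.0000e-04 -7.0000e-04] shift [ 0.7 -0.4  1. ]
```

>>> drive_tool(
  increments=[
    [0,0,0,1.5,0.3,1,30],
    [0,0,0,0.5,0,0,22],
    [0,0,0,0,0,0,18],
    [0,0,0,0,0,0,18],
    [0,0,0,0,0,0,18],
    [0,0,0,0,0,0,18],
    [0,0,0,0,0,0,18],
  ],
)

```text
time: 19.35
tool_pos: [0.5944, -0.2953, 0.0343]
tcp_rot: [-0.438, 0.556, -0.438, -0.554]
wrist_force: [-0.7, 0.6, 0.4]
width: 0.292
```

```bash
python3 plan.py 0.5933 -0.2948 0.034 1.80 2
```

```text
t 19.35 P [ 0.5944 -0.2953  0.0343] jaw 1.805 down [ 0.003 -0.002 -1.   ] q6 [-0.52  0.61  1.53 -0.    1.   -2.33] F [-0.7  0.6  0.4] w 24.9
opt turn -0.005 N 2 row turn [ 0.0026 -0.0011  0.0011] shift [0.1 0.5 0.4]
opt turn 3.136 N 2 row turn [-1.5682 -0.0017 -0.0017] shift [0.1 0.1 0.8]
```

>>> drive_tool(
  increments=[
    [0,0,0,-6,0,0,16],
    [0,0,0,-14,0,0,16],
    [0,0,0,-22,0,0,16],
    [0,0,0,-25,0,0,16],
    [0,0,0,-20,0,0,16],
    [0,0,0,-8,0,0,16],
  ],
)

```text
time: 19.85
tool_pos: [0.5914, -0.2935, 0.1302]
tcp_rot: [0.438, -0.553, 0.438, 0.557]
wrist_force: [-0.2, -0.3, 0.2]
width: 0.285
```

```bash
python3 plan.py 0.553 0.185 0.13 1.913 16
python3 - <<'E'
from cap import *
p,d=cap('side','side3');cv2.imwrite('pics/s3.png',cv2.resize(p[80:260,230:430,::-1],None,fx=3,fy=3))
E
```

```text
t 19.85 P [ 0.5914 -0.2935  0.1302] jaw 1.805 down [-0.006  0.003 -1.   ] q6 [-0.52  0.51  1.44  0.    1.2  -2.33] F [-0.2 -0.3  0.2] w 24.3
opt turn 0.108 N 16 row turn [-0.0067  0.0003 -0.0003] shift [ 0.1 -6.1 29.4]
opt turn -3.034 N 16 row turn [ 0.1896 -0.0004 -0.0005] shift [ 0.2 43.4 13.6]
```

View pics/s3.png

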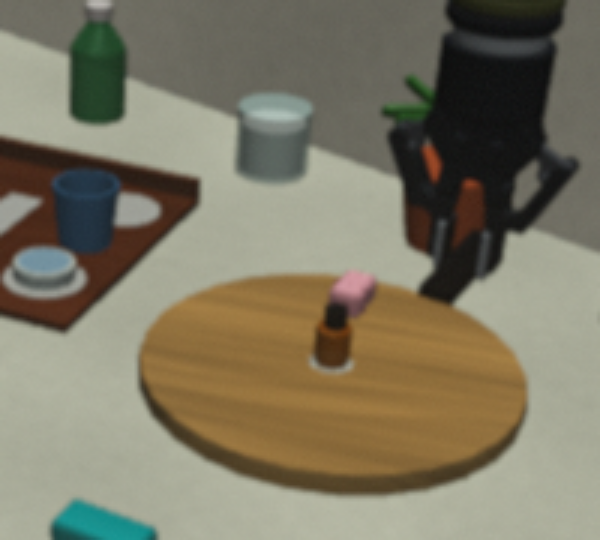

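The comb is held level, at about (450,270) in the crop. I'll carry it to the strip.

>>> drive_tool(
  increments=[
    [-0.0067,0,0,0,-6,29,16],
    [-0.0067,0,0,0,-6,29,16],
    [-0.0067,0,0,0,-6,29,16],
    [-0.0067,0,0,0,-6,29,16],
    [-0.0067,0,0,0,-6,29,16],
    [-0.0067,0,0,0,-6,29,16],
    [-0.0067,0,0,0,-6,29,16],
    [-0.0067,0,0,0,-6,29,16],
    [-0.0067,0,0,0,-6,29,16],
    [-0.0067,0,0,0,-6,29,16],
    [-0.0067,0,0,0,-6,29,16],
    [-0.0067,0,0,0,-6,29,16],
  ],
)

```text
time: 20.9
tool_pos: [0.5647, 0.0673, 0.1231]
tcp_rot: [0.415, -0.568, 0.42, 0.573]
wrist_force: [0.6, 0.9, -1.2]
width: 0.29
```

```bash
python3 plan.py 0.553 0.185 0.11 1.913 4
```

```text
t 20.9 P [0.5647 0.0673 0.1231] jaw 1.878 down [-0.009 -0.002 -1.   ] q6 [ 0.05  0.4   1.66 -0.    1.09 -1.83] F [ 0.6  0.9 -1.2] w 24.7
opt turn 0.035 N 4 row turn [-0.0088  0.0002 -0.0022] shift [ 3.3 -6.5 28.9]
opt turn -3.106 N 4 row turn [ 7.765e-01 -3.400e-03 -3.000e-04] shift [ 3.4 36.6 25.8]
```

>>> drive_tool(
  increments=[
    [-0.009,0,-0.002,3,-6.5,28,16],
    [-0.009,0,-0.002,3,-6.5,28,16],
    [-0.009,0,-0.002,2,-6,22,16],
    [-0.006,0,-0.002,1,-4,14,16],
    [0,0,0,0,-1,5,16],
    [0,0,0,0,0,0,16],
    [0,0,0,0,0,0,16],
  ],
)

```text
time: 21.48
tool_pos: [0.5504, 0.1775, 0.1079]
tcp_rot: [0.404, -0.576, 0.407, 0.582]
wrist_force: [-0.1, -0.0, -0.2]
width: 0.288
```

```bash
python3 plan.py 0.553 0.185 0.05 1.913 6
```

```text
t 21.48 P [0.5504 0.1775 0.1079] jaw 1.92 down [-0.01   0.001 -1.   ] q6 [ 0.24  0.43  1.65  0.    1.07 -1.68] F [-0.1 -0.  -0.2] w 24.6
opt turn -0.007 N 6 row turn [ 0.0012  0.0006 -0.0015] shift [ 9.6 -0.9  1. ]
opt turn 3.135 N 6 row turn [-0.5224  0.0023  0.001 ] shift [ 9.6 -1.9 -0.9]
```

>>> drive_tool(
  increments=[
    [0,0,-0.003,4,-1.2,1.2,16],
    [0,0,-0.003,8,-1.2,1.2,16],
    [0,0,-0.003,10,-1,1.2,16],
    [0,0,0,10,-1,1.2,16],
    [0,0,0,10,0,1,16],
    [0,0,0,8,0,0,16],
    [0,0,0,4,0,0,16],
    [0,0,0,0,0,0,16],
  ],
)

```text
time: 22.15
tool_pos: [0.5535, 0.1784, 0.0479]
tcp_rot: [0.408, -0.577, 0.408, 0.578]
wrist_force: [-0.0, 0.3, -0.3]
width: 0.287
```

```bash
python3 plan.py 0.553 0.185 0.014 1.913 6
```

```text
t 22.15 P [0.5535 0.1784 0.0479] jaw 1.912 down [-0.001  0.002 -1.   ] q6 [ 0.24  0.51  1.71  0.    0.92 -1.68] F [-0.   0.3 -0.3] w 24.5
opt turn 0.001 N 6 row turn [-0.0002  0.0004 -0.0001] shift [ 5.6 -0.3  1.1]
opt turn -3.141 N 6 row turn [ 5.234e-01 -2.000e-04 -5.000e-04] shift [5.6 1.5 0.9]
```

>>> drive_tool(
  increments=[
    [0,0,0,4,-0.3,1.8,16],
    [0,0,0,6,-0.3,1.8,16],
    [0,0,0,7,-0.3,1.6,16],
    [0,0,0,6,0,1.4,16],
    [0,0,0,4,0,1,16],
    [0,0,0,1,0,0,16],
    [0,0,0,0,0,0,16],
  ],
)

```text
time: 22.73
tool_pos: [0.5522, 0.187, 0.0171]
tcp_rot: [0.408, -0.577, 0.407, 0.578]
wrist_force: [0.2, -1.1, 0.2]
width: 0.289
```

```bash
python3 plan.py 0.553 0.185 0.0125 1.913 3
```

```text
t 22.73 P [0.5522 0.187  0.0171] jaw 1.912 down [-0.     0.002 -1.   ] q6 [ 0.25  0.55  1.73  0.    0.86 -1.66] F [ 0.2 -1.1  0.2] w 24.7
opt turn 0.001 N 3 row turn [-0.0003  0.0007  0.0001] shift [ 1.5 -0.  -0.7]
opt turn -3.141 N 3 row turn [ 1.0469e+00  1.0000e-04 -1.1000e-03] shift [ 1.5 -0.9 -0.5]
```

>>> drive_tool(
  increments=[
    [0,0,0,2,0,-1,16],
    [0,0,0,1.5,0,-0.7,16],
    [0,0,0,1.5,0,-0.5,16],
    [0,0,0,0,0,0,16],
  ],
)

```text
time: 23.07
tool_pos: [0.5534, 0.1849, 0.0121]
tcp_rot: [0.408, -0.577, 0.407, 0.578]
wrist_force: [-0.6, 0.2, -0.6]
width: 0.292
```

```bash
python3 plan.py 0.553 0.185 0.0125 1.913 3
```

```text
t 23.07 P [0.5534 0.1849 0.0121] jaw 1.913 down [ 0.001  0.002 -1.   ] q6 [ 0.25  0.56  1.74  0.    0.85 -1.67] F [-0.6  0.2 -0.6] w 24.9
opt turn 0.000 N 3 row turn [-0.0001  0.0006  0.0005] shift [-0.1  0.1  0.1]
opt turn -3.141 N 3 row turn [ 1.0471e+00  7.0000e-04 -1.0000e-03] shift [-0.1  0.2 -0.1]
```

>>> drive_tool(
  increments=[
    [0,0,0,0,0,0,40],
    [0,0,0,0,0,0,40],
    [0,0,0,0,0,0,40],
    [0,0,0,-4,0,0,40],
    [0,0,0,-12,0,0,40],
    [0,0,0,-25,0,0,40],
    [0,0,0,-30,0,0,40],
    [0,0,0,-25,0,0,40],
    [0,0,0,-8,0,0,40],
    [0,0,0,0,0,0,40],
  ],
)

```text
time: 23.9
tool_pos: [0.5527, 0.1842, 0.121]
tcp_rot: [0.408, -0.577, 0.408, 0.578]
wrist_force: [0.7, 0.3, 0.2]
width: 0.464
```

```bash
python3 plan.py 0.6328 -0.1698 0.12 1.813 12
```

```text
t 23.9 P [0.5527 0.1842 0.121 ] jaw 1.912 down [-0.002  0.002 -1.   ] q6 [ 0.25  0.42  1.63  0.    1.09 -1.67] F [0.7 0.3 0.2] w 39.7
opt turn -0.099 N 12 row turn [ 0.0082  0.0002 -0.0001] shift [  0.    2.2 -30.2]
opt turn 3.043 N 12 row turn [-2.536e-01  1.000e-04  3.000e-04] shift [ 0.1 45.9 -2.7]
```

>>> drive_tool(
  increments=[
    [0.008,0,0,0,2.2,-30,50],
    [0.008,0,0,0,2.2,-30,50],
    [0.008,0,0,0,2.2,-30,55],
    [0.008,0,0,0,2.2,-30,55],
    [0.008,0,0,0,2.2,-30,55],
    [0.008,0,0,0,2.2,-30,55],
    [0.008,0,0,0,2.2,-30,55],
    [0.008,0,0,0,2.2,-30,55],
    [0.008,0,0,0,2.2,-30,55],
    [0.008,0,0,0,2.2,-30,55],
    [0.008,0,0,0,1.5,-20,55],
    [0,0,0,0,0,-6,55],
  ],
)

```text
time: 24.9
tool_pos: [0.6237, -0.1439, 0.1053]
tcp_rot: [0.43, -0.554, 0.434, 0.565]
wrist_force: [0.3, 1.0, -1.0]
width: 0.643
```

```bash
python3 plan.py 0.6328 -0.1698 0.08 1.813 6
python3 - <<'E'
from meas import *
p,d=cap('top','top4');pi=p.astype(int)
cv2.imwrite('pics/t4.png',cv2.resize(p[80:220,90:350,::-1],None,fx=3,fy=3))
for nm,m,s,z in (('comb',p.max(2)<62,(161,152),.02),('mir',pi[:,:,2]-pi[:,:,0]>8,(199,166),.026)):
    r=blob('top',p,m,s,z); print(nm,r)
E
```

```text
t 24.9 P [ 0.6237 -0.1439  0.1053] jaw 1.827 down [-0.016  0.006 -1.   ] q6 [-0.29  0.51  1.51  0.    1.14 -2.12] F [ 0.3  1.  -1. ] w 54.9
opt turn -0.014 N 6 row turn [ 0.0023  0.0016 -0.0023] shift [ 4.2 -0.4 -4.6]
opt turn 3.128 N 6 row turn [-0.5212  0.0035  0.0025] shift [ 4.2  6.6 -2.5]
seed off
comb None
seed off
mir None
```

View pics/t4.png

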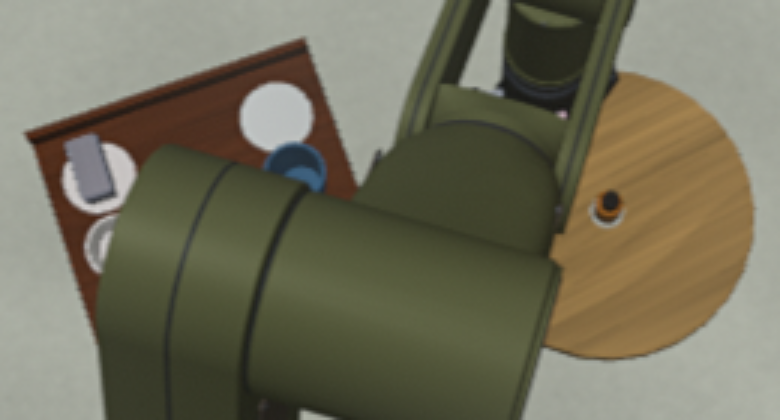

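The arm hides the comb and mirror here, so I'll check them later. On to the balm.

>>> drive_tool(
  increments=[
    [0.002,0.003,-0.004,1,-0.6,-6,55],
    [0.002,0.003,-0.004,3,-0.6,-6,55],
    [0.002,0.003,-0.004,5,-0.6,-6,55],
    [0.002,0,0,5,-0.3,-6,55],
    [0.002,0,0,5,0,-4,55],
    [0,0,0,3,0,-1,55],
    [0,0,0,0,0,0,55],
    [0,0,0,0,0,0,55],
  ],
)

```text
time: 25.62
tool_pos: [0.6306, -0.1667, 0.0771]
tcp_rot: [0.433, -0.555, 0.434, 0.562]
wrist_force: [-0.4, 0.3, 0.1]
width: 0.646
```

```bash
python3 plan.py 0.6328 -0.1698 0.038 1.813 6
```

```text
t 25.62 P [ 0.6306 -0.1667  0.0771] jaw 1.821 down [-0.007  0.005 -1.   ] q6 [-0.32  0.55  1.51  0.    1.08 -2.15] F [-0.4  0.3  0.1] w 55.1
opt turn -0.008 N 6 row turn [ 0.0014  0.001  -0.001 ] shift [ 6.5 -0.3 -0.6]
opt turn 3.133 N 6 row turn [-0.5222  0.0016  0.0016] shift [ 6.5  0.8 -0.6]
```

>>> drive_tool(
  increments=[
    [0.002,0.002,-0.002,5,-0.4,-1,55],
    [0.002,0.002,-0.002,7,-0.4,-1,55],
    [0.002,0,0,8,-0.4,-1,55],
    [0,0,0,8,-0.2,-0.8,55],
    [0,0,0,6,0,0,55],
    [0,0,0,2,0,0,55],
    [0,0,0,0,0,0,55],
  ],
)

```text
time: 26.2
tool_pos: [0.6329, -0.1691, 0.0373]
tcp_rot: [0.435, -0.556, 0.435, 0.558]
wrist_force: [0.7, -0.5, -0.3]
width: 0.645
```

```bash
python3 plan.py 0.6328 -0.1698 0.038 1.813 2
```

```text
t 26.2 P [ 0.6329 -0.1691  0.0373] jaw 1.816 down [-0.002  0.002 -1.   ] q6 [-0.33  0.6   1.55  0.    1.   -2.14] F [ 0.7 -0.5 -0.3] w 55.1
opt turn -0.003 N 2 row turn [ 0.0014  0.001  -0.0008] shift [-0.3  0.2 -0.3]
opt turn 3.139 N 2 row turn [-1.5694e+00  1.3000e-03  1.6000e-03] shift [-0.3  0.5 -0.2]
```

>>> drive_tool(
  increments=[
    [0,0,0,0,0,0,22],
    [0,0,0,0,0,0,22],
    [0,0,0,0,0,0,22],
    [0,0,0,0,0,0,22],
    [0,0,0,0,0,0,22],
    [0,0,0,0,0,0,22],
  ],
  grip_force=30,
)

```text
time: 26.7
tool_pos: [0.6335, -0.1694, 0.0379]
tcp_rot: [0.435, -0.557, 0.435, 0.558]
wrist_force: [-0.1, 0.0, -0.4]
width: 0.321
```

```bash
python3 plan.py 0.6328 -0.1698 0.038 1.813 2
```

```text
t 26.7 P [ 0.6335 -0.1694  0.0379] jaw 1.816 down [-0.001  0.001 -1.   ] q6 [-0.33  0.6   1.55  0.    1.   -2.14] F [-0.1  0.  -0.4] w 27.4
opt turn -0.003 N 2 row turn [ 0.0013  0.0007 -0.0003] shift [-0.1  0.4 -0.1]
opt turn 3.139 N 2 row turn [-1.5695e+00  5.0000e-04  1.2000e-03] shift [-0.1  0.5  0.3]
```

>>> drive_tool(
  increments=[
    [0,0,0,-6,0,0,18],
    [0,0,0,-14,0,0,18],
    [0,0,0,-22,0,0,18],
    [0,0,0,-25,0,0,18],
    [0,0,0,-16,0,0,18],
    [0,0,0,-5,0,0,18],
  ],
)

```text
time: 27.2
tool_pos: [0.6314, -0.1687, 0.1284]
tcp_rot: [0.435, -0.555, 0.436, 0.56]
wrist_force: [-0.2, -1.2, -0.1]
width: 0.322
```

```bash
python3 plan.py 0.5105 0.0702 0.12 1.816 10
```

```text
t 27.2 P [ 0.6314 -0.1687  0.1284] jaw 1.816 down [-0.007  0.003 -1.   ] q6 [-0.33  0.5   1.46  0.    1.19 -2.14] F [-0.2 -1.2 -0.1] w 27.5
opt turn 0.000 N 10 row turn [-0.      0.0005 -0.0006] shift [ 0.9  5.9 26.1]
opt turn -3.141 N 10 row turn [ 0.3141 -0.001  -0.0008] shift [ 1.  41.8 -2.8]
```

>>> drive_tool(
  increments=[
    [0,0,-0.001,0.6,6,26,18],
    [0,0,-0.001,0.6,6,26,18],
    [0,0,-0.001,0.6,6,26,18],
    [0,0,-0.001,0.6,6,26,18],
    [0,0,-0.001,0.6,6,26,18],
    [0,0,-0.001,0.6,6,26,18],
    [0,0,-0.001,0.6,6,26,18],
    [0,0,0,0,6,26,18],
    [0,0,0,0,5,20,18],
    [0,0,0,0,2,8,18],
    [0,0,0,0,0,0,18],
    [0,0,0,0,0,0,18],
  ],
)

```text
time: 28.2
tool_pos: [0.5178, 0.0523, 0.1261]
tcp_rot: [-0.438, 0.559, -0.434, -0.554]
wrist_force: [-0.4, 0.8, -0.1]
width: 0.319
```

```bash
python3 plan.py 0.5105 0.0702 0.07 1.816 6
python3 - <<'E'
from cap import *
p,d=cap('side','side4');cv2.imwrite('pics/s4.png',cv2.resize(p[80:220,140:340,::-1],None,fx=4,fy=4))
E
```

```text
t 28.2 P [0.5178 0.0523 0.1261] jaw 1.813 down [ 0.009  0.    -1.   ] q6 [ 0.02  0.33  1.77  0.    1.03 -1.79] F [-0.4  0.8 -0.1] w 27.3
opt turn 0.003 N 6 row turn [-0.0006 -0.0003  0.0015] shift [9.3 0.5 3.2]
opt turn -3.138 N 6 row turn [5.23e-01 2.40e-03 5.00e-04] shift [9.3 5.  0.5]
```

View pics/s4.png

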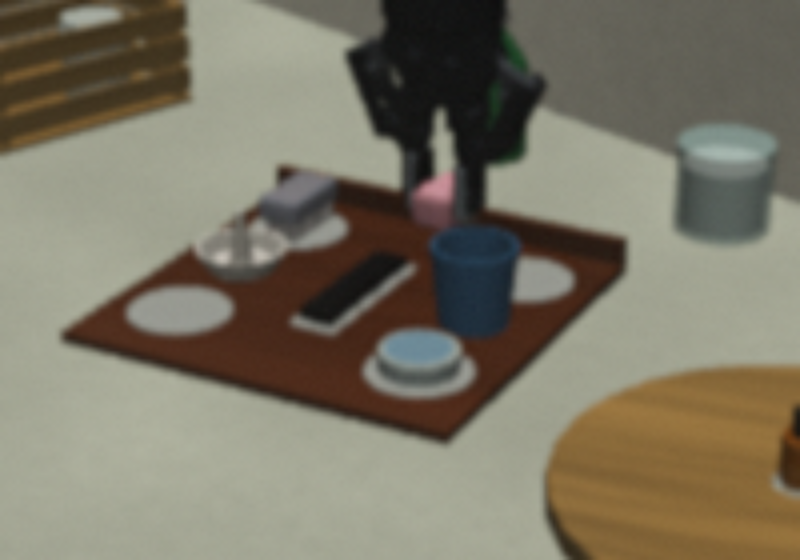

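The side view shows the comb on the strip, the brush and mirror on their spots, and the balm held. I'll cross-check the mirror and comb positions from this view.

Run:
```python
from meas import *
p=np.load('side4.npz')['p'];pi=p.astype(int)
u,v=140+420//4,80+347//4; print(p[v,u])
r=blob('side',p,(pi[:,:,2]-pi[:,:,0]>20)&(pi[:,:,2]>110),(u,v),.026);print('mir',r[0],r[2],r[3],r[4])
u,v=140+355//4,80+288//4
r=blob('side',p,p.max(2)<42,(u,v),.020);print('comb',r)
```

```text
[110 139 152]
mir [0.51271165 0.07164247] [40.54343843 38.68571837] [40. 43.] [512.52044678  71.95986938]
comb (array([0.5497701, 0.1821274]), np.float64(0.35614642639718097), array([115.35634542,  27.54538486]), array([116.,  27.]), array([551.32995605, 182.51541138]), 171)
```

>>> drive_tool(
  increments=[
    [0,0,0.002,4,0.7,4,18],
    [0,0,0.002,8,0.7,4,18],
    [0,0,0.002,10,0.7,4,18],
    [0,0,0,10,0.5,4,18],
    [0,0,0,10,0,3.5,18],
    [0,0,0,8,0,3,18],
    [0,0,0,4,0,0,18],
    [0,0,0,0,0,0,18],
  ],
)

```text
time: 28.92
tool_pos: [0.5137, 0.0701, 0.0651]
tcp_rot: [-0.438, 0.557, -0.438, -0.553]
wrist_force: [-0.1, -0.1, 0.4]
width: 0.323
```

```bash
python3 plan.py 0.5105 0.0702 0.036 1.816 5
```

```text
t 28.92 P [0.5137 0.0701 0.0651] jaw 1.805 down [ 0.004 -0.003 -1.   ] q6 [ 0.06  0.42  1.84 -0.    0.89 -1.75] F [-0.1 -0.1  0.4] w 27.6
opt turn 0.011 N 5 row turn [-0.0023 -0.0007  0.0006] shift [5.8 0.6 0.2]
opt turn -3.130 N 5 row turn [0.626  0.001  0.0011] shift [ 5.8  0.6 -0.8]
```

>>> drive_tool(
  increments=[
    [0,0,0,4,0.8,0,18],
    [0,0,0,6,0.8,0,18],
    [0,0,0,6,0.6,0,18],
    [0,0,0,5,0.4,0,18],
    [0,0,0,4,0,0,18],
    [0,0,0,1,0,0,18],
    [0,0,0,0,0,0,18],
  ],
)

```text
time: 29.5
tool_pos: [0.512, 0.0685, 0.0365]
tcp_rot: [-0.439, 0.557, -0.438, -0.553]
wrist_force: [0.6, 0.5, -0.9]
width: 0.32
```

```bash
python3 plan.py 0.511 0.0705 0.0325 1.816 3
```

```text
t 29.5 P [0.512  0.0685 0.0365] jaw 1.804 down [ 0.005 -0.003 -1.   ] q6 [ 0.05  0.46  1.87 -0.    0.81 -1.75] F [ 0.6  0.5 -0.9] w 27.4
opt turn 0.012 N 3 row turn [-0.0041 -0.0013  0.0014] shift [1.3 0.2 0.7]
opt turn -3.129 N 3 row turn [1.0431 0.0021 0.002 ] shift [1.3 1.1 0.3]
```

>>> drive_tool(
  increments=[
    [0,0,0,1.8,0.3,1.2,18],
    [0,0,0,1.2,0.2,0.8,18],
    [0,0,0,1,0,0.4,18],
    [0,0,0,0,0,0,18],
  ],
)

```text
time: 29.83
tool_pos: [0.5115, 0.071, 0.0326]
tcp_rot: [-0.439, 0.557, -0.438, -0.552]
wrist_force: [-0.0, -0.4, -0.3]
width: 0.316
```

```bash
python3 plan.py 0.511 0.0705 0.0325 1.816 3
```

```text
t 29.83 P [0.5115 0.071  0.0326] jaw 1.804 down [ 0.006 -0.003 -1.   ] q6 [ 0.06  0.46  1.87 -0.    0.8  -1.74] F [-0.  -0.4 -0.3] w 27.0
opt turn 0.012 N 3 row turn [-0.0041 -0.0014  0.0018] shift [ 0.   0.2 -0.1]
opt turn -3.129 N 3 row turn [1.0431 0.0028 0.0021] shift [ 0.  -0.  -0.3]
```

>>> drive_tool(
  increments=[
    [0,0,0,0,0,0,45],
    [0,0,0,0,0,0,45],
    [0,0,0,0,0,0,45],
    [0,0,0,-4,0,0,45],
    [0,0,0,-12,0,0,45],
    [0,0,0,-25,0,0,45],
    [0,0,0,-30,0,0,45],
    [0,0,0,-30,0,0,45],
    [0,0,0,-20,0,0,45],
    [0,0,0,-6,0,0,45],
    [0,0,0,0,0,0,45],
  ],
)

```text
time: 30.75
tool_pos: [0.5098, 0.0713, 0.1663]
tcp_rot: [-0.439, 0.557, -0.438, -0.553]
wrist_force: [0.5, -0.9, -0.3]
width: 0.526
```

```bash
python3 plan.py 0.45 -0.25 0.25 99 12
```

```text
t 30.75 P [0.5098 0.0713 0.1663] jaw 1.804 down [ 0.004 -0.003 -1.   ] q6 [ 0.06  0.28  1.73 -0.    1.13 -1.74] F [ 0.5 -0.9 -0.3] w 44.9
opt turn 0.000 N 12 row turn [ 0.     -0.0003  0.0003] shift [ -6.9  11.  -24.9]
opt turn 0.000 N 12 row turn [ 0.     -0.0003  0.0003] shift [ -6.9  11.  -24.9]
```

Now I'll move the arm away to get a clear top view.

>>> drive_tool(
  increments=[
    [0,0,0,-7,11,-25,45],
    [0,0,0,-7,11,-25,45],
    [0,0,0,-7,11,-25,45],
    [0,0,0,-7,11,-25,45],
    [0,0,0,-7,11,-25,45],
    [0,0,0,-7,11,-25,45],
    [0,0,0,-7,11,-25,45],
    [0,0,0,-7,11,-25,45],
    [0,0,0,-7,11,-25,45],
    [0,0,0,-5,8,-18,45],
    [0,0,0,0,3,-6,45],
    [0,0,0,0,0,0,45],
  ],
)

```text
time: 31.75
tool_pos: [0.4514, -0.2047, 0.2214]
tcp_rot: [0.435, -0.55, 0.44, 0.561]
wrist_force: [-0.5, 1.1, -0.4]
width: 0.526
```

Run:
```python
from meas import *
p,d=cap('top','top5');s,_=cap('side','side5')
cv2.imwrite('pics/t5.png',cv2.resize(p[80:220,90:350,::-1],None,fx=3,fy=3))
cv2.imwrite('pics/s5.png',cv2.resize(s[80:220,140:340,::-1],None,fx=4,fy=4))
```

```text
(no output)
```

View pics/t5.png

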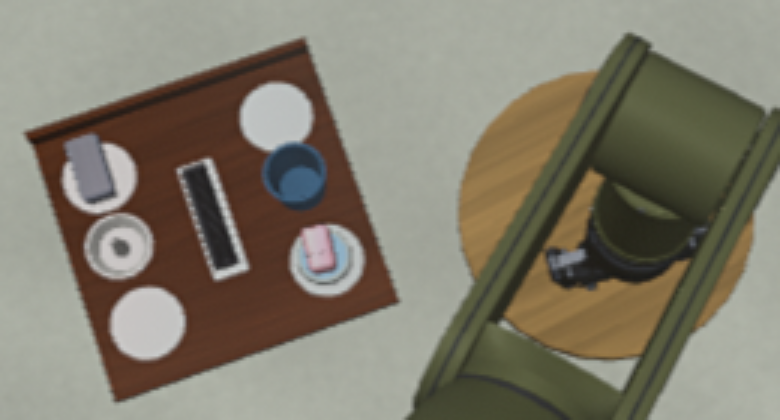

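View pics/s5.png

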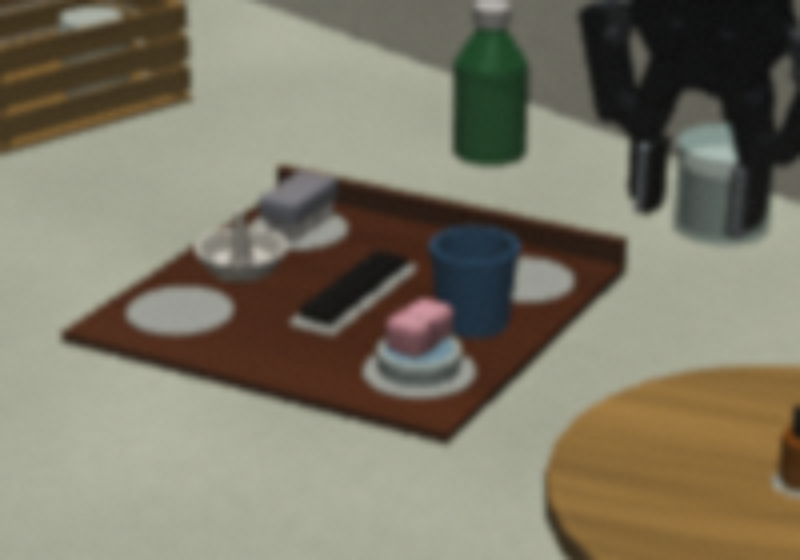

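Run:
```python
from meas import *
p=np.load('top5.npz')['p'];pi=p.astype(int)
th=.3425;Rm=np.array([[np.cos(th),-np.sin(th)],[np.sin(th),np.cos(th)]]);t=np.array([.553,.185])
def sh(n,r): print(n,'world',r[0].round(4),'tray mm',((r[0]-t)@Rm*1000).round(1),'dang',round(r[1]-th,3),r[2].round(1),r[3])
sh('comb',blob('top',p,p.max(2)<62,(160,152),.020))
sh('brush',blob('top',p,(pi[:,:,2]-pi[:,:,1]>3)&(pi[:,:,2]<185),(120,136),.044))
sh('balm',blob('top',p,(pi[:,:,2]-pi[:,:,1]>4)&(pi[:,:,0]-pi[:,:,1]>8),(196,163),.050))
# mirror outer: blue glass or pink, convex hull
m=((pi[:,:,2]-pi[:,:,0]>8)|((pi[:,:,0]-pi[:,:,1]>8)&(pi[:,:,2]-pi[:,:,1]>4))).astype(np.uint8)
m=cv2.morphologyEx(m,cv2.MORPH_CLOSE,np.ones((3,3)))
m[:, :182]=0;m[:,215:]=0;m[:152]=0
vs,us=np.nonzero(m&((pi[:,:,2]-pi[:,:,0]>8)))
w=cast('top',np.c_[us,vs],.026)[:,:2]
(c,r)=cv2.minEnclosingCircle((w*1000).astype(np.float32));c=np.array(c)/1000
print('mirror circ',c,r,((c-t)@Rm*1000).round(1))
print('tumbler',blob('top',p,(pi[:,:,2]-pi[:,:,0]>25),(188,138),.06)[0])
```

```text
comb world [0.552  0.1848] tray mm [-1.   0.2] dang -0.001 [107.4  20.7] [106.  21.]
brush world [0.5973 0.3014] tray mm [80.8 94.8] dang 0.015 [66.  33.5] [66. 34.]
balm world [0.5108 0.0709] tray mm [-78.1 -93.3] dang -0.202 [45.5 26.6] [46. 28.]
mirror circ [0.21808073 0.05496897] 313.2544250488281 [-359.1  -10. ]
tumbler [0.58301747 0.09404296]
```

>>> drive_tool(
  increments=[
    [0,0,0,0,0,0,45],
    [0,0,0,0,0,0,45],
    [0,0,0,0,0,0,45],
  ],
)

```text
time: 32.1
tool_pos: [0.451, -0.199, 0.2194]
tcp_rot: [0.434, -0.549, 0.438, 0.564]
wrist_force: [0.5, 0.3, -0.7]
width: 0.526
```

```bash
python3 -c "
from bench import job;print(job.hand_in())"
```

```text
the job is handed in; nothing more can be done
None
```

I placed all four things on their spots and handed the job in at about 32 s; no verdict was reported.

| Item | Last measured position in the tray frame (x, y) | Target | Angle off front-to-back |
|---|---|---|---|
| Brush | (80.8, 94.8) mm | (80, 95) mm | 0.015 rad |
| Comb | (-1.0, 0.2) mm | (0, 0) mm | 0.001 rad |
| Mirror | about 2 mm off its spot | (-80, -95) mm | not required |
| Balm case | about 1 mm from the mirror's centre | mirror centre | not required |

- **Mirror:** its position comes from a top view taken before the balm went on. A side view, also before the balm, agreed to about 2 mm. My final attempt to refit the mirror's outline under the balm gave a meaningless result, so I dropped it. The final pictures show it flat with the balm on top.
- **Balm case:** it reads about 0.2 rad turned from the tray, where the grip angle suggests about 0.11. Its turn is not judged.
- **Dish, tumbler and vial:** the dish and tumbler look unmoved in the final pictures; the tumbler's measured centre shifted by under 2 mm. The vial was standing in its place when last seen before the balm was picked up, and only partly in view after that. The wrist force showed no contact in any reading.

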